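# Stack the circuit boards in the controller's spring-out tray

## Task

The line controller's board tray is latched shut in its grey housing: take the red-handled release pin from its stand, push it straight down through the small hole in the housing's roof to trip the hidden latch so that the tray springs out, and put the pin back upright in its stand. Lower the aluminium power board over the tray's four brass posts first, down onto the tray floor, then stack every green board that lies on the mat over the same posts, all with their orange terminal strips towards the tray's handle. Then push the tray fully home so that the latch catches and it stays shut, leaving the ring stacks and the grease tin beside the work where they stand.

Things in the scene. Friction and masses are not known exactly. Their poses are not given: they have to be found in the camera images.
- housing: Fixed grey sheet-metal controller housing, 150 deep (x) x 180 wide (y) x 102 mm high, open at its front (-x side). Origin: centre of its underside; x points to its back, z up. It stands somewhat turned and in a different place each time.
- access_hole (a point): Centre of the 14 mm access hole at the top face of the housing's roof (4 mm thick), with a dark steel bezel, at the housing's front left (x = -35, y = +76 mm from its origin; 102 mm above the bench). 32 mm straight below this point is the orange head (18 mm across) of the latch plunger.
- latch (a joint): Hidden sprung latch plunger under the access hole, m pressed down: 0 at rest, 0.013 at its stop, 2 N at rest and 4 N at the stop. The tray is set free at about 0.004 to 0.007: press about 10 mm past first touch (pin tip 42 mm below the roof's top face). It springs up again when let go.
- tray (a joint): Slide of the tray, m: about 0.002 to 0.003 when latched, 0.12 fully out, towards the housing's -x. A spring drives it out with 3 to 5 N; once tripped it runs out in about a second and stays out. To shut it, push it in against spring and latch ramp (about 10 N in all) to its stop at 0; the latch then snaps up and holds it.
- tray_floor (a point): Top of the tray's floor, midway between its four posts, 18 mm above the bench; moves with the tray, axes as the housing's. 27 mm in front of the housing's origin when shut, 147 out. Brass posts with round tips, 6 mm thick, 64 mm tall, at x +-37, y +-21 mm. Floor clear to y +-60 mm; front panel at x = -54 mm, 26 mm above the floor.
- tray_handle (a point): Middle of the tray's dark bow handle: a round bar 10 mm thick, 84 mm long along y, 31 mm above the bench, 76 mm in front of the posts' middle and 22 mm in front of the front panel. Push it towards the housing's +x from its front side.
- release_pin: Release pin standing upright in its stand, 115 mm long, 60 g. Origin: centre of its tip, z along the pin to the handle. Steel shank 8 mm thick, 0 to 65 mm; collar 22 mm across, 65 to 69 mm; red round handle 18 mm thick, 69 to 115 mm: grasp this.
- stand_top (a point): Centre of the 13 mm hole at the top face of the fixed dark pin stand (40 x 40 mm column, 72 mm high, on a 64 mm square foot). The hole is 69 mm deep; the pin's collar rests on the top face, so the pin's origin lies 65 mm below this point.
- power_board: Power supply board on a 10 mm thick aluminium heat-spreader plate, 90 x 60 mm (x, y), lying flat; silver fins and black capacitors, 19 mm tall in all. 9 mm holes at x +-37, y +-21 mm. 120 g. Always present. Origin: centre of its underside; x along the 90 mm, terminal strip at the -x end, z up. Grasp it across the 60 mm at mid-length: both edges are clear there.
- board_a: Green board, 90 x 60 mm (x, y) on four fixed white spacers 12 mm tall: plate 12 to 16 mm above the origin, parts to 25 mm. 9 mm holes through both at x +-37, y +-21 mm. 120 g. Four blue relays. Origin: centre of its underside; x along the 90 mm, terminal strip at the -x end, z up. Grasp it across the 60 mm at mid-length: both edges are clear there. May be absent (None).
- board_b: Green board, 90 x 60 mm (x, y) on four fixed white spacers 12 mm tall: plate 12 to 16 mm above the origin, parts to 25 mm. 9 mm holes through both at x +-37, y +-21 mm. 120 g. One big and one small black chip. Origin: centre of its underside; x along the 90 mm, terminal strip at the -x end, z up. Grasp it across the 60 mm at mid-length: both edges are clear there. May be absent (None).
- board_c: Green board, 90 x 60 mm (x, y) on four fixed white spacers 12 mm tall: plate 12 to 16 mm above the origin, parts to 25 mm. 9 mm holes through both at x +-37, y +-21 mm. 120 g. A copper coil and two chips. Origin: centre of its underside; x along the 90 mm, terminal strip at the -x end, z up. Grasp it across the 60 mm at mid-length: both edges are clear there. May be absent (None).
- power_board_terminals (a point): Middle of the top of the orange terminal strip of power_board, 38 mm from the board's middle in its -x direction.
- board_a_terminals (a point): Middle of the top of the orange terminal strip of board_a, 38 mm from the board's middle in its -x direction.
- board_b_terminals (a point): Middle of the top of the orange terminal strip of board_b, 38 mm from the board's middle in its -x direction.
- board_c_terminals (a point): Middle of the top of the orange terminal strip of board_c, 38 mm from the board's middle in its -x direction.
- ring_stack_0: Stack of plated rings on a peg, 62 mm thick, 119 mm tall, a bystander at the left; origin at its underside.
- ring_stack_2: Another such stack of rings, a bystander at the right; origin at its underside.
- grease: Flat grease tin, 70 mm across, 31 mm tall, a bystander; origin at its underside.

How it is judged:
On the way, in this order (a step that is already met when the one before it is completed fails the run):
1. the latch is pressed with the pin through the access hole (value of joint latch above 0.004 m and horizontal distance between release_pin and access_hole below 0.01 m and z of release_pin in the frame of access_hole below -0.02 m).
2. the tray has sprung out (value of joint tray above 0.1 m), for 0.2 s.
3. the power board is down on the floor of the open tray, over all four posts, its terminals to the handle (value of joint tray above 0.1 m and horizontal distance between power_board and tray_floor below 0.005 m and z of power_board in the frame of tray_floor between -0.003 and 0.003 m and angle between power_board's own z axis and vertical below 0.07 rad and x of power_board_terminals in the frame of tray_floor below -0.02 m), for 0.2 s.
4. every green board is stacked over the posts of the open tray (all of step 3 and horizontal distance between each of board_a, board_b, board_c and tray_floor below 0.005 m and z of board_a in the frame of tray_floor between 0.006 and 0.0455 m and angle between each of board_a, board_b, board_c's own z axis and vertical below 0.07 rad and x of each of board_a_terminals, board_b_terminals, board_c_terminals in the frame of tray_floor below -0.02 m and z of board_b in the frame of tray_floor between 0.006 and 0.0455 m and z of board_c in the frame of tray_floor between 0.006 and 0.0455 m), for 0.2 s.
5. the tray is latched home (value of joint tray below 0.006 m and value of joint latch below 0.003 m), for 0.2 s.
At the end, for the whole second after the job is handed in: Tray latched home (within 6 mm of its stop); power board on the tray floor (3 mm), every green board present in the stack above, all over the four posts (5 mm, level within 4 degrees), terminals to the handle; pin back in its stand (8 mm, collar within 7 mm of the top); all at rest (all of step 5 and horizontal distance between each of power_board, board_a, board_b, board_c and tray_floor below 0.005 m and z of power_board in the frame of tray_floor between -0.003 and 0.003 m and angle between each of power_board, board_a, board_b, board_c's own z axis and vertical below 0.07 rad and x of each of power_board_terminals, board_a_terminals, board_b_terminals, board_c_terminals in the frame of tray_floor below -0.02 m and z of board_a in the frame of tray_floor between 0.006 and 0.0455 m and z of board_b in the frame of tray_floor between 0.006 and 0.0455 m and z of board_c in the frame of tray_floor between 0.006 and 0.0455 m and horizontal distance between release_pin and stand_top below 0.008 m and z of release_pin in the frame of stand_top below -0.058 m and angle between release_pin's own z axis and vertical below 0.15 rad and linear speed of each of power_board, board_a, board_b, board_c, release_pin below 0.02 m/s); the robot touches nothing.
It fails at once if a ring stack is knocked over (angle between any of ring_stack_0, ring_stack_2's own z axis and vertical above 0.5 rad).
It fails at once if a ring stack or the grease tin is pushed more than 40 mm out of its place (distance of any of ring_stack_0, ring_stack_2, grease from where it was at the start of the episode above 0.04 m).
Of board_a, board_b, board_c only 2 to 3 are there at a start; the rules pass over those that are not, and their reading is None.
At some moment in a run one of power_board, board_a, board_b, board_c may be knocked a few centimetres aside while the robot is not near it.
It also fails if it takes over 210 s, if anything falls off the work surface, if the arm or the gripper's body presses on something with over 40 N, if the wrist force passes 120 N, or if a joint passes its speed limit or range.

## Robot

A 6-joint arm with a two-finger parallel gripper is mounted at the origin on a cart in front of the work surface, level with it; the furniture and walls round the work are solid. World frame = base frame: x ahead of the robot, y to its left, z up, the work surface at z = 0. Lengths are in m, angles in rad, forces in N, time in s.
With the tool pointing down it reaches from about 0.35 to 0.775 m from the base axis. Payload 5.5 kg.
Tool frame: the origin (TCP) lies at the very end of the fingers, on their centre line; the grasp point (between the pads) lies 19 mm behind it; z points along the fingers, y is the direction in which the jaws open and shut (so a half turn about z gives the same grasp; the last joint's range is limited). The gripper opens to 85 mm and grips with 20 to 120 N. Pads are 22 mm wide; open, the fingers measure 114 mm over their backs; the gripper's body (76 mm by 85 mm) begins 54 mm behind the grasp point. The pads swing forward as they close: fully open they stand 13 mm farther back than shut.
Start: joints at [-1.311, 0.313, 0.046, 1.304, 0, 1.431], TCP at [0.224, -0.53, 0.231] pointing down, gripper open.
Joint ranges: [-2.76, 2.76], [-0.86, 1.69], [-1.03, 1.26], [-2.2, 2.34], [-1.47, 1.5], [-3.14, 3.14]. Speed limits (rad/s): [2.57, 2.57, 3.14, 3.14, 3.14, 3.14].

## Interface

Orientations are given as a unit quaternion [w, x, y, z].
In Python, from workcell import get_state, imaging, env, spotter gives the robot as it stands.
- The arm moves only by the tool play_rows, never from a script. Its argument "moves" is a list of rows, each an object with "claw": the finger opening in cm, from 0 to 8.54; "delta_pos": the shift along the tool's x, y, z in cm, a list of three; "twist": the turn about the tool's z in degrees. A call has 1 to 12 rows; each row is the pose to reach, as a shift and turn from the pose commanded when the call began, along the tool's axes at that moment; what a row does not reach only later rows make up. A row lasts 1/8 s, in which the tool goes at most 62.5 mm and 10.7 degrees, less where a joint would pass 70% of its speed; a pose out of reach is approached as far as the arm can. A call with a gripper value outside its range is refused whole. The fingers move at their own pace and stop on an object; "force" is the grip in N (left out, the last holds). Time passes only in rows, so rows that repeat a pose let the fingers close. It gives the time, the measured TCP pose, the force and the opening at its end, in the units of the state.
- get_state(): the state, without advancing time (a new reading comes with each control period).
- imaging.read_camera(name): name is "side" or "top"; returns the picture (400x640x3 uint8, red, green, blue); there is no depth.
- imaging.camera_info(name): a dict with "fx", "fy", "cx", "cy" (pixels), "world_to_cam" (4x4, takes a point from world to camera coordinates). Camera axes: x right, y down, z forward; pixel columns grow to the right and rows downward; lengths in m; the calibration is good to about 2 mm. A picture is of the moment at which its call begins. camera_info takes no time and is no camera call.
- env.hand_in(): hands the job in, once; it reports no verdict.
Trained networks look in the newest picture that a camera, given by its name, has taken for a name from the list of things; names that differ only in an ending like _2 or _b are one class to them, and where a whole thing is asked for, a point or a joint stands for the part that bears it (a point fixed in the world has none). Each returns a list of dicts, best first, with "conf" (0 to 1); they miss things now and then, are a little off and sometimes report something else, mostly with a low value. They report only what shows in the picture. A call takes as long as a camera call.
- spotter.spot_in(camera, query): "extent" ([left, top, right, bottom] in pixels, round what is visible of it).
The state is a dict: "clock": time; "joint_pos": joint angles; "qvel": joint speeds; "tau": joint torques, N m; "tcp_pos": TCP position; "orientation": TCP orientation; "wrist_force": force on the tool from outside, world axes, zero at the start; "ft_torque": the same for the moment, N m; "finger_gap": finger opening in m.
Only numpy, scipy, OpenCV 4.12 (cv2) and the standard library are available. Lean on these libraries where they do the work, as an engineer would, in place of code of your own. Each camera call takes 0.05 s, during which the arm holds its last target. There are 200 camera calls.

## Working session

There is one attempt and no reset: what is moved stays moved. The work goes in short steps, Python scripts to look and compute and a tool call to move; the robot and the scene stay as the last step left them, time stands still between calls to the robot, and variables do not carry over. Pictures are saved under pics/ and viewed, about 12 in all and at most 16, crops included, and the job is handed in when it is done.

Besides the shell and the picture viewer there is one more tool, called as a command line: name --argument value ..., lists and objects as JSON in quotes. play_rows: Moves the arm, as the interface text tells. Its arguments: {"type":"object","properties":{"moves":{"type":"array"},"force":{"type":"number"}},"required":["moves"]}

```bash
ls; mkdir -p pics; python3 - <<'E'
from workcell import get_state, imaging, env, spotter
import cv2,numpy as np
print(get_state())
for n in ("side","top"):
    i=imaging.camera_info(n); print(n,{k:(np.round(v,4).tolist()) for k,v in i.items()})
    cv2.imwrite(f"pics/{n}0.png",imaging.read_camera(n)[:,:,::-1])
for n in ("side","top"):
    for q in ["housing","access_hole","tray_handle","release_pin","power_board","board_a","power_board_terminals","ring_stack_0","grease"]:
        print(n,q,[(np.round(d["extent"]).tolist(),round(d["conf"],2)) for d in spotter.spot_in(n,q)])
E
```

```text
pics
{'clock': 0.0, 'joint_pos': array([-1.31058397e+00,  3.14014585e-01,  4.49786555e-02,  1.30364211e+00,
       -2.01509795e-05,  1.43119098e+00]), 'qvel': array([ 0.00084818,  0.00090348, -0.00014623,  0.00249046, -0.00175483,
        0.00105905]), 'tau': array([ 4.10254434e-04, -4.80616307e+01,  2.98538822e+01,  1.91680470e-02,
       -2.56310642e-05,  8.41636894e-07]), 'tcp_pos': array([ 0.22366386, -0.52914058,  0.23040071]), 'orientation': array([-9.38540847e-04,  9.80084246e-01,  1.98579924e-01, -6.67598415e-05]), 'wrist_force': array([-0.44277937,  0.12240873, -0.32495708]), 'ft_torque': array([ 0.00091865,  0.02115748, -0.00470905]), 'finger_gap': 0.08547203040756841}
side {'fx': 405.733, 'fy': 405.733, 'cx': 320.2332, 'cy': 196.325, 'world_to_cam': [[0.9829, -0.1829, -0.0221, -0.5174], [-0.0832, -0.3333, -0.9392, 0.1325], [0.1644, 0.9249, -0.3428, 1.3508], [0.0, 0.0, 0.0, 1.0]]}
top {'fx': 364.8802, 'fy': 364.8802, 'cx': 318.2179, 'cy': 200.3571, 'world_to_cam': [[0.0122, -0.9997, 0.0191, -0.0428], [-0.9846, -0.0153, -0.174, 0.5311], [0.1743, -0.0167, -0.9846, 1.4891], [0
[... 807 characters left out ...]
6.0, 209.0], 0.53)]
top housing [([315.0, 151.0, 366.0, 201.0], 0.59)]
top access_hole [([315.0, 149.0, 367.0, 201.0], 0.73)]
top tray_handle [([317.0, 188.0, 358.0, 203.0], 0.63)]
top release_pin []
top power_board [([261.0, 211.0, 281.0, 233.0], 0.7)]
top board_a [([273.0, 182.0, 286.0, 198.0], 0.79), ([234.0, 212.0, 248.0, 235.0], 0.62), ([241.0, 182.0, 256.0, 199.0], 0.5)]
top power_board_terminals [([263.0, 212.0, 282.0, 232.0], 0.55), ([314.0, 152.0, 366.0, 201.0], 0.4)]
top ring_stack_0 [([180.0, 217.0, 204.0, 236.0], 0.83), ([427.0, 179.0, 450.0, 200.0], 0.65), ([231.0, 214.0, 251.0, 231.0], 0.53)]
top grease [([413.0, 193.0, 426.0, 205.0], 0.8), ([240.0, 180.0, 256.0, 201.0], 0.45)]
```

```bash
python3 - <<'E'
import cv2
t=cv2.imread("pics/top0.png")[140:250,170:460]; cv2.imwrite("pics/top0c.png",cv2.resize(t,None,fx=2.75,fy=2.75,interpolation=cv2.INTER_CUBIC))
t=cv2.imread("pics/side0.png")[150:330,260:430]; cv2.imwrite("pics/side0c.png",cv2.resize(t,None,fx=3.3,fy=3.3,interpolation=cv2.INTER_CUBIC))
E
```

```text
(no output)
```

View pics/top0c.png

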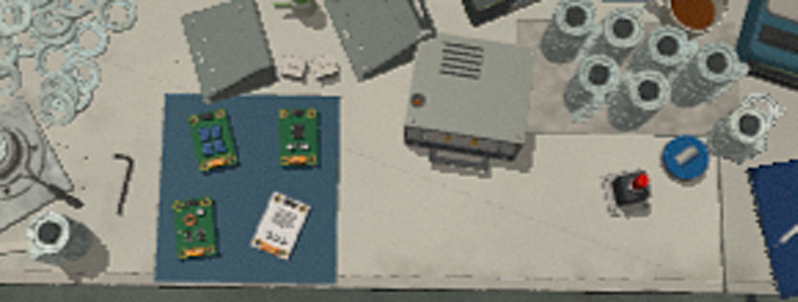

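View pics/side0c.png

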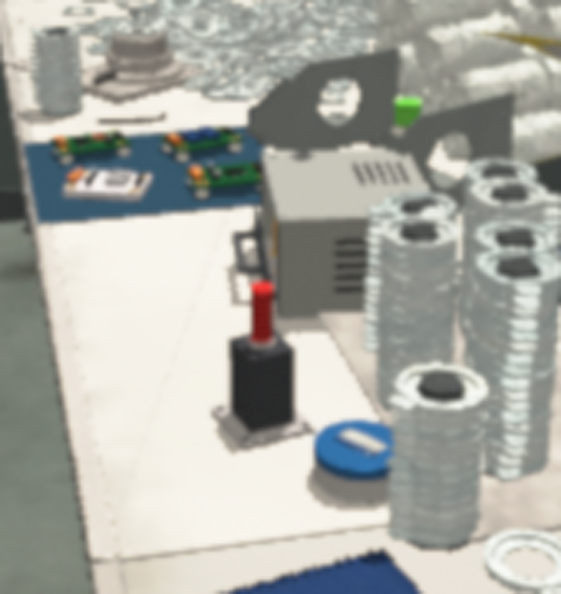

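```bash
cat > h.py <<'E'
from workcell import get_state, imaging, env, spotter
import cv2,numpy as np
from scipy.optimize import minimize
from scipy.ndimage import map_coordinates
INFO={n:imaging.camera_info(n) for n in ("side","top")}
def proj(n,P):
    i=INFO[n];P=np.atleast_2d(P);c=P@i["world_to_cam"][:3,:3].T+i["world_to_cam"][:3,3]
    return np.c_[i["fx"]*c[:,0]/c[:,2]+i["cx"],i["fy"]*c[:,1]/c[:,2]+i["cy"]]
def back(n,uv,z):
    i=INFO[n];R=i["world_to_cam"][:3,:3];t=i["world_to_cam"][:3,3];o=-R.T@t
    d=R.T@np.array([(uv[0]-i["cx"])/i["fx"],(uv[1]-i["cy"])/i["fy"],1]);return o+d*(z-o[2])/d[2]
def grab(n,k=2): return np.mean([imaging.read_camera(n).astype(float) for _ in range(k)],0)
def place(p,L):
    c,s=np.cos(p[2]),np.sin(p[2]);L=np.atleast_2d(L)
    return np.c_[p[0]+c*L[:,0]-s*L[:,1],p[1]+s*L[:,0]+c*L[:,1],L[:,2]]
def seg(a,b,n=40): return np.linspace(a,b,n)
def rect(x0,x1,y0,y1,z): 
    q=[(x0,y0,z),(x1,y0,z),(x1,y1,z),(x0,y1,z)];return [seg(np.array(q[i]),np.array(q[(i+1)%4])) for i in range(4)]
def grad(im,s=.8):
    im=cv2.GaussianBlur(im.astype(np.float32),(0,0),s)
    return im,cv2.Sobel(im,cv2.CV_32F,1,0)/8,cv2.Sobel(im,cv2.CV_32F,0,1)/8
def fit(G,lines,p0,cams=("top",),steps=(.01,.004)):
    """directional edge fit of local-frame segments; G[cam]=(im,gx,gy)"""
    def cost(p):
        e=0
        for n in cams:
            for l in lines:
                uv=proj(n,place(p,l));d=uv[-1]-uv[0];nn=np.array([-d[1],d[0]])/np.hypot(*d)
                s=np.array([sum(map_coordinates(G[n][k+1][:,:,ch],[uv[:,1],uv[:,0]],order=1)*nn[k] for k in (0,1)) for ch in range(3)])
                e-=np.hypot(*d)*np.sqrt((s.mean(1)**2).sum())
        return e
    best=min(((cost(q),tuple(q)) for dx in np.arange(-2,3)*steps[0] for dy in np.arange(-2,3)*steps[0] for da in np.arange(-2,3)*.08 for q in [np.array(p0)+[dx,dy,da]]))
    r=minimize(cost,best[1],method="Nelder-Mead",options=dict(initial_simplex=np.array(best[1])+np.array([[0,0,0],[steps[1],0,0],[0,steps[1],0],[0,0,.05]]),xatol=1e-5))
    return r.x,-r.fun
def board(G,p0,zt,cams=("top",)): return fit(G,rect(-.045,.045,-.03,.03,zt),p0,cams)
def redpin(n,im=None):
    im=grab(n) if im is None else im
    w=np.clip(im[:,:,0]-np.maximum(im[:,:,1],im[:,:,2])-40,0,120);return w
E
python3 - <<'E'
from h import *
I={n:grab(n) for n in("top","side")}; np.save("I0.npy",[I["top"],I["side"]])
G={n:grad(I[n]) for n in I}
C=lambda x,y:(170+x/2.75,140+y/2.75)
hp=back("top",C(465,100),.102); print("housing guess",hp)
roof=rect(-.075,.075,-.09,.09,.102)
for cams in(("top",),("side",),("top","side")):
    print(cams,"housing",fit(G,roof,[hp[0],hp[1],-.15],cams))
for nm,(x,y),z,a in [("a",(212,140),.016,.1),("b",(299,138),.016,0),("c",(195,228),.016,0),("p",(282,225),.010,-.35)]:
    q=back("top",C(x,y),z)
    for cams in(("top",),("side",),("top","side")): 
        r=board(G,[q[0],q[1],a],z,cams); print(nm,cams,np.round(r[0],4),round(r[1]))
for n,b in (("top",(380,420,195,225)),("side",(325,350,230,265))):
    w=redpin(n,I[n]);m=np.zeros_like(w);m[b[2]:b[3],b[0]:b[1]]=1;w=w*m
    v,u=np.indices(w.shape);c=((w*u).sum()/w.sum(),(w*v).sum()/w.sum());print(n,"red",c,w.sum(),back(n,c,.099))
for n,uv in(("top",(413,193,426,205)),("top",(427,179,450,200)),("top",(180,217,204,236))):pass
print("grease",back("top",(419.5,199),.031),"stack2",back("top",C(748,125),.119),"stack0",back("top",C(50,235),.119))
E
```

```text
housing guess [ 0.62332422 -0.11903783  0.102     ]
('top',) housing (array([ 0.64650364, -0.1316678 , -0.15567432]), np.float64(2551.209115992604))
('side',) housing (array([ 0.647942  , -0.13198558, -0.16717518]), np.float64(4465.347276493054))
('top', 'side') housing (array([ 0.64731975, -0.13203229, -0.16712894]), np.float64(6969.646060522695))
a ('top',) [0.5778 0.2726 0.2821] 1303
a ('side',) [0.5831 0.2742 0.1627] 2232
a ('top', 'side') [0.5781 0.2733 0.2567] 3448
b ('top',) [0.6057 0.1342 0.017 ] 1395
b ('side',) [ 0.5851  0.1351 -0.0487] 1034
b ('top', 'side') [0.5853 0.138  0.0277] 2259
c ('top',) [0.4387 0.2945 0.149 ] 1297
c ('side',) [0.441  0.2857 0.1711] 2361
c ('top', 'side') [0.4401 0.2875 0.165 ] 3566
p ('top',) [ 0.4328  0.1663 -0.3824] 3197
p ('side',) [ 0.4504  0.1561 -0.3734] 2271
p ('top', 'side') [ 0.4456  0.1611 -0.3797] 5712
top red (np.float64(403.0993825345487), np.float64(205.2590414583946)) 1700.5 [ 0.50750948 -0.38058085  0.099     ]
side red (np.float64(338.96018363202967), np.float64(241.85900944645536)) 5663.5 [ 0.51033346 -0.36628257  0.099     ]
grease [ 0.54708468 -0.46913905  0.031     ] stack2 [ 0.58821046 -0.53670011  0.119     ] stack0 [0.4106646  0.47621305 0.119     ]
```

```bash
cat >> h.py <<'E'
def cylmask_c(n,x,y,z0,z1,r,k=8):
    a=np.linspace(0,2*np.pi,40);P=np.concatenate([np.c_[x+r*np.cos(a),y+r*np.sin(a),np.full(40,z)] for z in(z0,z1)])
    h=cv2.convexHull(proj(n,P).astype(np.float32));m=cv2.moments(h);return np.array([m["m10"],m["m01"]])/m["m00"]
def redc(n,I,guess,rad=12):
    w=redpin(n,I);v,u=np.indices(w.shape);w=w*(np.hypot(u-guess[0],v-guess[1])<rad);return np.array([(w*u).sum(),(w*v).sum()])/w.sum()
def pinfit(I,p,z0,z1):
    from scipy.optimize import least_squares
    out={}
    for cams in(("top",),("side",),("top","side")):
        m={n:redc(n,I[n],cylmask_c(n,p[0],p[1],z0,z1,.009)) for n in cams}
        r=least_squares(lambda q:np.concatenate([cylmask_c(n,q[0],q[1],z0,z1,.009)-m[n] for n in cams]),p[:2],diff_step=1e-3)
        out[cams]=(np.round(r.x,4),np.round(r.fun,2))
    return out
def overlay(n,I,polys,box,f,name):
    x0,y0,x1,y1=box;c=cv2.resize(I[y0:y1,x0:x1].astype(np.uint8)[:,:,::-1],None,fx=f,fy=f,interpolation=cv2.INTER_CUBIC)
    for P in polys:
        uv=((proj(n,P)-[x0,y0]+.5)*f-.5).astype(np.int32);cv2.polylines(c,[uv],False,(255,0,255),1)
    cv2.imwrite(f"pics/{name}.png",c)
E
python3 - <<'E'
from h import *
a=np.load("I0.npy");I={"top":a[0],"side":a[1]}
print(pinfit(I,[.51,-.37],.076,.122))
H=[.6473,-.132,-.163]
roof=[place(H,l) for l in rect(-.075,.075,-.09,.09,.102)]
hole=np.c_[.007*np.cos(np.linspace(0,6.3,20))-.035,.007*np.sin(np.linspace(0,6.3,20))+.076,np.full(20,.102)]
print("hole",place(H,[-.035,.076,.102]))
polys=roof+[place(H,hole)]
for p,z in (([.5778,.2726,.2],.016),([.6057,.1342,.017],.016),([.4387,.2945,.149],.016),([.4328,.1663,-.38],.010)): polys+=[place(p,l) for l in rect(-.045,.045,-.03,.03,z)]
overlay("top",I["top"],polys,(225,145,375,245),5.3,"ov0t"); 
overlay("side",I["side"],polys,(270,180,400,260),6,"ov0s")
E
```

```text
{('top',): (array([ 0.5073, -0.3803]), array([0., 0.])), ('side',): (array([ 0.5103, -0.3665]), array([0., 0.])), ('top', 'side'): (array([ 0.5082, -0.3757]), array([-1.14, -0.22,  0.01,  1.64]))}
hole [[ 0.62509715 -0.05132762  0.102     ]]
```

View pics/ov0t.png

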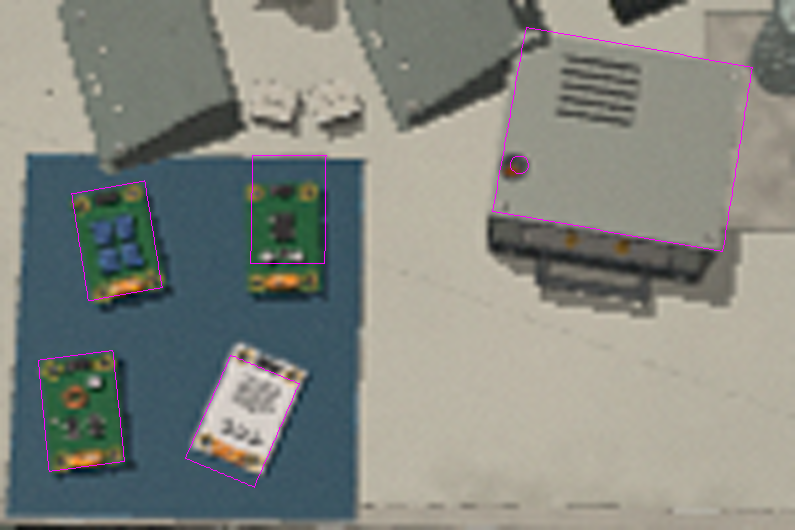

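View pics/ov0s.png

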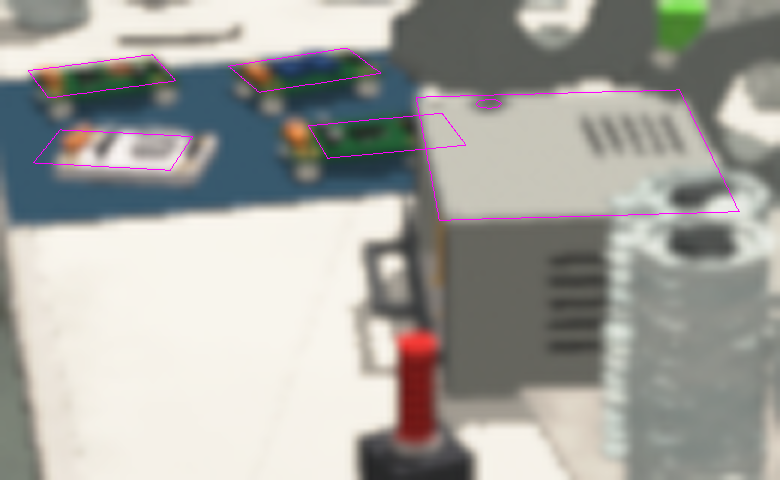

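```bash
cat >> h.py <<'E'
def redpin(n,im=None):
    m=np.maximum(im[:,:,1],im[:,:,2]);return np.clip((im[:,:,0]-m)/(im[:,:,0]+15)-.2,0,.3)
E
python3 - <<'E'
from h import *
a=np.load("I0.npy");I={"top":a[0],"side":a[1]};G={n:grad(I[n]) for n in I}
print(pinfit(I,[.51,-.373],.076,.122))
C=lambda x,y:(225+x/5.3,145+y/5.3)
P=[]
for nm,(x,y),z,a in [("a",(117,240),.016,.15),("b",(284,240),.016,0),("c",(82,410),.016,0.1),("p",(247,415),.010,-.35)]:
    q=back("top",C(x,y),z)
    for cams in(("top",),("side",),("top","side")): 
        r=fit(G,rect(-.045,.045,-.03,.03,z),[q[0],q[1],a],cams,(.003,.002)); print(nm,cams,np.round(r[0],4),round(r[1]))
    P+=[place(r[0],l) for l in rect(-.045,.045,-.03,.03,z)]
i=cv2.resize
overlay("top",I["top"],P,(225,145,375,245),5.3,"ov1t"); overlay("side",I["side"],P,(270,180,400,230),6,"ov1s")
a,b=cv2.imread("pics/ov1t.png"),cv2.imread("pics/ov1s.png")
a=a[120:,:380];b=cv2.resize(b[:,:420],None,fx=1,fy=1)
h=max(a.shape[0],b.shape[0]);pad=lambda k:cv2.copyMakeBorder(k,0,h-k.shape[0],0,0,0)
cv2.imwrite("pics/ov1.png",np.hstack([pad(a),pad(b)]))
E
```

```text
{('top',): (array([ 0.5057, -0.3777]), array([-0., -0.])), ('side',): (array([ 0.5083, -0.3766]), array([-0.,  0.])), ('top', 'side'): (array([ 0.5074, -0.3776]), array([-0.05, -0.42, -0.25,  0.21]))}
a ('top',) [0.5778 0.2726 0.2822] 1303
a ('side',) [0.5831 0.2742 0.1627] 2232
a ('top', 'side') [0.5781 0.2731 0.256 ] 3448
b ('top',) [0.5852 0.1382 0.0346] 1261
b ('side',) [ 0.5851  0.1351 -0.0487] 1034
b ('top', 'side') [0.5853 0.138  0.0277] 2259
c ('top',) [0.4387 0.2945 0.1491] 1297
c ('side',) [0.441  0.2857 0.1711] 2361
c ('top', 'side') [0.4401 0.2876 0.1658] 3566
p ('top',) [ 0.4444  0.1617 -0.3767] 3675
p ('side',) [ 0.4504  0.1561 -0.3734] 2271
p ('top', 'side') [ 0.4456  0.1611 -0.3797] 5712
```

View pics/ov1.png

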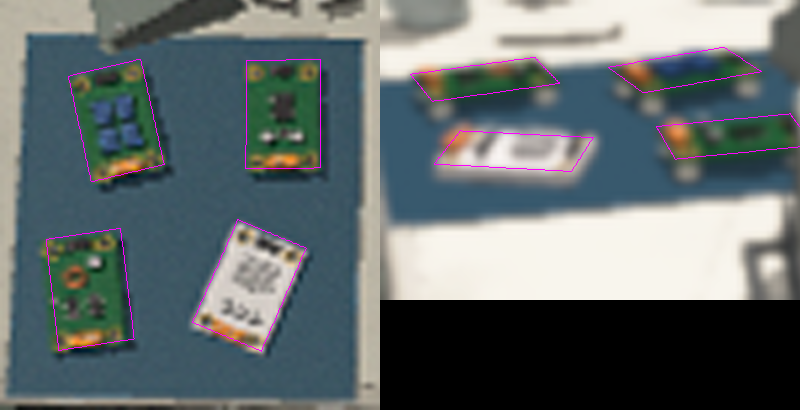

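```bash
cat > go.py <<'E'
import sys,numpy as np
from workcell import get_state
from scipy.spatial.transform import Rotation as R
s=get_state();w,x,y,z=s["orientation"];M=R.from_quat([x,y,z,w]).as_matrix()
az=np.degrees(np.arctan2(M[1,0],M[0,0]))
print("t",round(s["clock"],2),"tcp",np.round(s["tcp_pos"],4),"az",round(az,2),"j",np.round(s["joint_pos"],2),"F",np.round(s["wrist_force"],1),"gap",round(s["finger_gap"],4),"tilt",np.round(M[:2,2],4))
for a in sys.argv[1:]:
    t=np.array([float(v) for v in a.split(",")])
    d=M.T@(t[:3]-s["tcp_pos"])*100
    print(a,"delta",np.round(d,2),"twist",round((az-t[3]+180)%360-180,2) if len(t)>3 else "")
E
python3 go.py .507,-.3775,.18,180
```

```text
t 1.2 tcp [ 0.2238 -0.5297  0.2313] az 22.91 j [-1.31  0.31  0.05  1.3  -0.    1.43] F [-0.2 -0.2  0.1] gap 0.0856 tilt [-0.     -0.0001]
.507,-.3775,.18,180 delta [32.01 -3.    5.13] twist -157.09
```

play_rows --moves '[{"claw": 5, "delta_pos": [5, 0, 1], "twist": -10}, {"claw": 5, "delta_pos": [10, 0, 2], "twist": -20}, {"claw": 5, "delta_pos": [15, -1, 3], "twist": -30}, {"claw": 5, "delta_pos": [20, -2, 4], "twist": -40}, {"claw": 5, "delta_pos": [25, -2.5, 5.1], "twist": -50}, {"claw": 5, "delta_pos": [29, -3, 5.1], "twist": -60}, {"claw": 5, "delta_pos": [32, -3, 5.1], "twist": -70}, {"claw": 5, "delta_pos": [32, -3, 5.1], "twist": -80}, {"claw": 5, "delta_pos": [32, -3, 5.1], "twist": -90}, {"claw": 5, "delta_pos": [32, -3, 5.1], "twist": -100}, {"claw": 5, "delta_pos": [32, -3, 5.1], "twist": -110}, {"claw": 5, "delta_pos": [32, -3, 5.1], "twist": -113}]'

```text
clock: 2.7
tcp_pos: [0.5069, -0.3775, 0.1802]
orientation: [-0.0, 0.374, 0.927, -0.0]
wrist_force: [0.6, -0.1, -0.2]
finger_gap: 0.0499
```

```bash
python3 go.py .507,-.3775,.12,180 .507,-.3775,.081,180
```

```text
t 2.7 tcp [ 0.5069 -0.3775  0.1802] az 136.06 j [-0.77  0.44  0.11  1.24 -0.   -0.  ] F [ 0.6 -0.1 -0.2] gap 0.0499 tilt [-0.0001 -0.    ]
.507,-.3775,.12,180 delta [-0.01  0.01  6.02] twist -43.94
.507,-.3775,.081,180 delta [-0.01  0.01  9.92] twist -43.94
```

play_rows --moves '[{"claw": 5, "delta_pos": [0, 0, 1.5], "twist": -10}, {"claw": 5, "delta_pos": [0, 0, 3], "twist": -20}, {"claw": 5, "delta_pos": [0, 0, 5], "twist": -30}, {"claw": 5, "delta_pos": [0, 0, 7], "twist": -40}, {"claw": 5, "delta_pos": [0, 0, 9], "twist": -44}, {"claw": 5, "delta_pos": [0, 0, 9.9], "twist": -44}, {"claw": 1.2, "delta_pos": [0, 0, 9.9], "twist": -44}, {"claw": 1.2, "delta_pos": [0, 0, 9.9], "twist": -44}, {"claw": 1.2, "delta_pos": [0, 0, 9.9], "twist": -44}, {"claw": 1.2, "delta_pos": [0, 0, 9.9], "twist": -44}, {"claw": 1.2, "delta_pos": [0, 0, 9.9], "twist": -44}, {"claw": 1.2, "delta_pos": [0, 0, 9.9], "twist": -44}]' --force 70

```text
clock: 4.2
tcp_pos: [0.5073, -0.3779, 0.0822]
orientation: [0.001, 0.001, 1.0, -0.001]
wrist_force: [-0.3, -0.3, 5.3]
finger_gap: 0.0167
```

```bash
python3 go.py .507,-.3775,.2,180
```

```text
t 4.2 tcp [ 0.5073 -0.3779  0.0822] az 179.9 j [-0.77  0.5  -0.05  1.02 -0.   -0.77] F [-0.3 -0.3  5.3] gap 0.0167 tilt [ 0.0011 -0.0012]
.507,-.3775,.2,180 delta [  0.02   0.03 -11.78] twist -0.1
```

play_rows --moves '[{"claw": 1.2, "delta_pos": [0, 0, -3], "twist": 0}, {"claw": 1.2, "delta_pos": [0, 0, -8], "twist": 0}, {"claw": 1.2, "delta_pos": [0, 0, -13], "twist": 0}, {"claw": 1.2, "delta_pos": [0, 0, -14], "twist": 0}, {"claw": 1.2, "delta_pos": [0, 0, -14], "twist": 0}]'

```text
clock: 4.82
tcp_pos: [0.507, -0.3776, 0.2212]
orientation: [0.0, 0.001, 1.0, -0.0]
wrist_force: [-0.1, -0.8, -2.2]
finger_gap: 0.016
```

```bash
python3 - <<'E'
from h import *
s=get_state();t=s["tcp_pos"];print(t,s["wrist_force"],s["finger_gap"])
I={n:grab(n,1) for n in("top","side")}
for n in I:overlay(n,I[n],[],{"top":(370,180,440,230),"side":(320,170,390,240)}[n],5,"lift"+n)
a,b=[cv2.imread(f"pics/lift{n}.png") for n in I];a=cv2.copyMakeBorder(a,0,100,0,0,0);cv2.imwrite("pics/lift.png",np.hstack([a,b]))
J=np.load("I0.npy")[0]
# bezel
w=np.clip(150-J.sum(2)/3,0,100)
uv=proj("top",place([.6473,-.132,-.163],[-.035,.076,.102]))[0];v,u=np.indices(w.shape);k=w*(np.hypot(u-uv[0],v-uv[1])<4)
c=((k*u).sum()/k.sum(),(k*v).sum()/k.sum());print(uv,c,back("top",c,.102))
print(np.round(J[int(uv[1])-4:int(uv[1])+6,int(uv[0])-5:int(uv[0])+6].mean(2)).astype(int))
for p in((301,169.5),(319,148),(311,150)):print(p,back("top",p,0),back("top",p,.15))
E
```

```text
[ 0.50697608 -0.37757321  0.22120848] [-0.05933631 -0.75877753 -2.18864257] 0.015959249747590876
[322.6238921  175.67325387] (np.float64(321.5449569274946), np.float64(175.96060660445082)) [ 0.62380977 -0.0469086   0.102     ]
[[178 170 156 146 145 145 145 144 144 146 144]
 [176 169 150 146 148 151 146 146 146 147 145]
 [177 172 149 142 140 142 146 146 145 144 144]
 [176 170 137  97  71  79 104 147 145 148 147]
 [179 168 112  62  60  72  74 100 149 145 144]
 [177 160 101  70  77  79  69 100 149 146 144]
 [177 156 107  67  65  71  80 114 148 148 145]
 [172 152 136  84  84  85 104 134 147 147 146]
 [171 150 148 146 129 134 149 147 148 144 147]
 [172 143 148 147 148 148 146 147 146 146 145]]
(301, 169.5) [0.6767011  0.04126838 0.        ] [0.63699152 0.03635641 0.15      ]
(319, 148) [ 0.77677355 -0.03681684  0.        ] [ 0.72743732 -0.03421726  0.15      ]
(311, 150) [ 0.76685075 -0.00134492  0.        ] [ 0.71846906 -0.00215763  0.15      ]
```

View pics/lift.png

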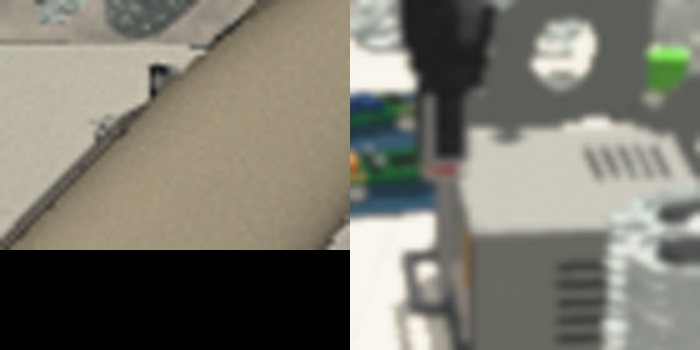

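play_rows --moves '[{"claw": 1.2, "delta_pos": [-1.5, 5, 0], "twist": 0}, {"claw": 1.2, "delta_pos": [-3, 10, 0], "twist": 0}, {"claw": 1.2, "delta_pos": [-5, 15, 0], "twist": 0}, {"claw": 1.2, "delta_pos": [-7, 20, 0], "twist": 0}, {"claw": 1.2, "delta_pos": [-9, 25, 0], "twist": 0}, {"claw": 1.2, "delta_pos": [-11, 30, 0], "twist": 0}, {"claw": 1.2, "delta_pos": [-11.7, 33, 0], "twist": 0}, {"claw": 1.2, "delta_pos": [-11.7, 33, 1], "twist": 0}, {"claw": 1.2, "delta_pos": [-11.7, 33, 3], "twist": 0}, {"claw": 1.2, "delta_pos": [-11.7, 33, 3.5], "twist": 0}, {"claw": 1.2, "delta_pos": [-11.7, 33, 3.5], "twist": 0}]'

```text
clock: 6.3
tcp_pos: [0.6235, -0.0485, 0.1851]
orientation: [-0.001, 0.001, 1.0, 0.0]
wrist_force: [-0.7, 0.2, -1.2]
finger_gap: 0.0161
```

```bash
python3 go.py .624,-.0475,.171,180; python3 - <<'E'
from h import *
I={n:grab(n,2) for n in("top","side")}
np.save("I1.npy",I["side"])
s=get_state();t=s["tcp_pos"]
tip=np.array([t[0],t[1],t[2]-.0752]);pin=[np.linspace(tip,tip+[0,0,.115],10)]
a=np.linspace(0,6.3,30);H=[.6473,-.132,-.163]
ring=lambda c,r,z:np.c_[c[0]+r*np.cos(a),c[1]+r*np.sin(a),np.full(30,z)]
overlay("side",I["side"],pin+[ring((.624,-.0475),.009,.102),ring(tip,.011,tip[2]+.067)],(320,160,390,220),10,"pinside")
E
```

```text
t 6.3 tcp [ 0.6235 -0.0485  0.1851] az 179.83 j [-0.21  0.43  0.1   1.25 -0.   -0.2 ] F [-0.7  0.2 -1.2] gap 0.0161 tilt [-0.0025  0.0003]
.624,-.0475,.171,180 delta [-0.05  0.1   1.41] twist -0.17
```

View pics/pinside.png

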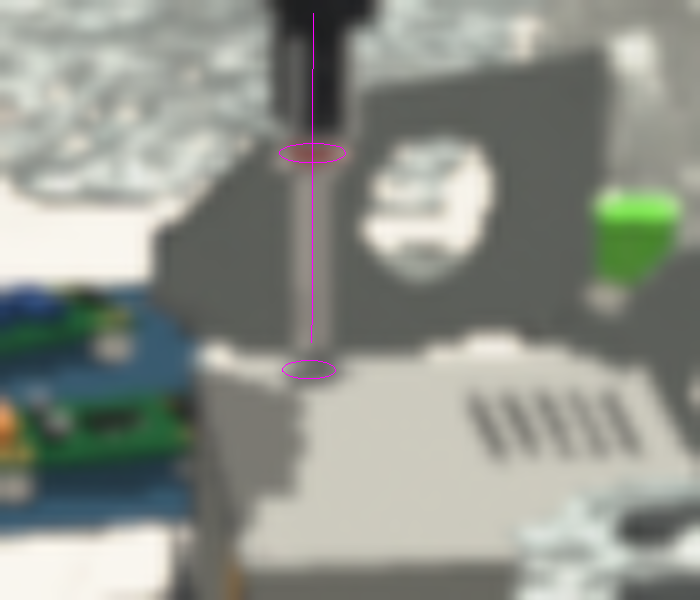

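play_rows --moves '[{"claw": 1.2, "delta_pos": [-0.1, 0.1, 0.3], "twist": 0}, {"claw": 1.2, "delta_pos": [-0.1, 0.1, 0.6], "twist": 0}, {"claw": 1.2, "delta_pos": [-0.1, 0.1, 0.9], "twist": 0}, {"claw": 1.2, "delta_pos": [-0.1, 0.1, 1.1], "twist": 0}, {"claw": 1.2, "delta_pos": [-0.1, 0.1, 1.3], "twist": 0}, {"claw": 1.2, "delta_pos": [-0.1, 0.1, 1.4], "twist": 0}]'

```text
clock: 7.25
tcp_pos: [0.6254, -0.0467, 0.1721]
orientation: [-0.0, 0.001, 1.0, -0.0]
wrist_force: [0.6, -0.5, -1.3]
finger_gap: 0.0166
```

play_rows --moves '[{"claw": 1.2, "delta_pos": [0, 0, 0.5], "twist": 0}, {"claw": 1.2, "delta_pos": [0, 0, 1.0], "twist": 0}, {"claw": 1.2, "delta_pos": [0, 0, 1.5], "twist": 0}]'

```text
clock: 7.62
tcp_pos: [0.6253, -0.0467, 0.1568]
orientation: [-0.0, 0.001, 1.0, -0.0]
wrist_force: [-0.4, -0.1, -0.3]
finger_gap: 0.0165
```

play_rows --moves '[{"claw": 1.2, "delta_pos": [0, 0, 0.5], "twist": 0}, {"claw": 1.2, "delta_pos": [0, 0, 1.0], "twist": 0}, {"claw": 1.2, "delta_pos": [0, 0, 1.5], "twist": 0}, {"claw": 1.2, "delta_pos": [0, 0, 1.9], "twist": 0}, {"claw": 1.2, "delta_pos": [0, 0, 2.2], "twist": 0}, {"claw": 1.2, "delta_pos": [0, 0, 2.2], "twist": 0}, {"claw": 1.2, "delta_pos": [0, 0, 2.2], "twist": 0}, {"claw": 1.2, "delta_pos": [0, 0, 2.2], "twist": 0}, {"claw": 1.2, "delta_pos": [0, 0, 2.2], "twist": 0}, {"claw": 1.2, "delta_pos": [0, 0, 2.2], "twist": 0}, {"claw": 1.2, "delta_pos": [0, 0, 2.2], "twist": 0}]'

```text
clock: 9.0
tcp_pos: [0.6255, -0.0467, 0.1354]
orientation: [0.0, 0.001, 1.0, -0.0]
wrist_force: [0.3, -0.3, 2.6]
finger_gap: 0.0167
```

```bash
python3 - <<'E'
from h import *
s=get_state();print(s["tcp_pos"],s["wrist_force"])
I={n:grab(n,2) for n in("top","side")}
overlay("top",I["top"],[],(280,140,380,260),4,"tr_top");overlay("side",I["side"],[],(280,150,380,270),4,"tr_side")
cv2.imwrite("pics/tr.png",np.hstack([cv2.imread("pics/tr_top.png"),cv2.imread("pics/tr_side.png")]))
E
```

```text
[ 0.62553123 -0.04673502  0.135357  ] [ 0.31263748 -0.27431184  2.55228893]
```

View pics/tr.png

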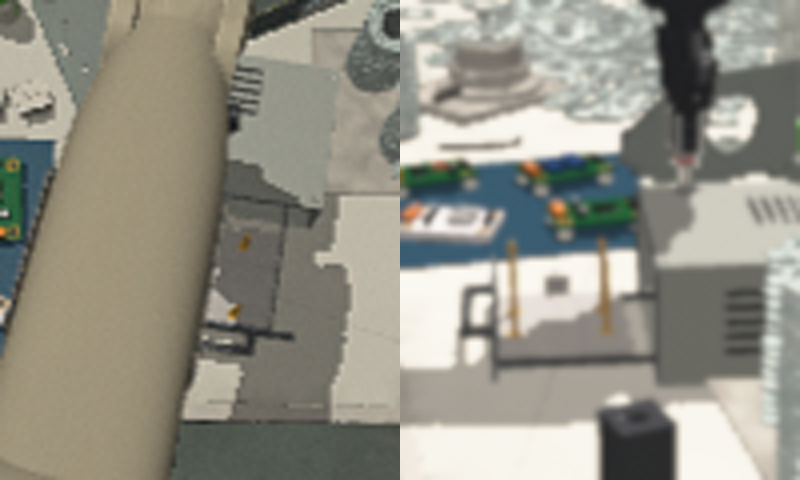

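play_rows --moves '[{"claw": 1.2, "delta_pos": [0, 0, -4], "twist": 0}, {"claw": 1.2, "delta_pos": [0, 0, -8.6], "twist": 0}, {"claw": 1.2, "delta_pos": [0, 0, -8.6], "twist": 0}, {"claw": 1.2, "delta_pos": [2, -5.5, -8.6], "twist": 0}, {"claw": 1.2, "delta_pos": [4, -11, -8.6], "twist": 0}, {"claw": 1.2, "delta_pos": [6, -16.5, -8.6], "twist": 0}, {"claw": 1.2, "delta_pos": [8, -22, -8.6], "twist": 0}, {"claw": 1.2, "delta_pos": [10, -27.5, -8.6], "twist": 0}, {"claw": 1.2, "delta_pos": [11.8, -33.1, -8.6], "twist": 0}, {"claw": 1.2, "delta_pos": [11.8, -33.1, -6], "twist": 0}, {"claw": 1.2, "delta_pos": [11.8, -33.1, -3.5], "twist": 0}, {"claw": 1.2, "delta_pos": [11.8, -33.1, -3.3], "twist": 0}]'

```text
clock: 10.7
tcp_pos: [0.5049, -0.3761, 0.1645]
orientation: [-0.003, 0.001, 1.0, 0.002]
wrist_force: [-0.0, 0.2, -0.0]
finger_gap: 0.0161
```

```bash
python3 go.py .507,-.3776,.145,180 .507,-.3776,.0825,180
```

```text
t 10.7 tcp [ 0.5049 -0.3761  0.1645] az 179.87 j [-0.77  0.45  0.08  1.21 -0.   -0.77] F [-0.   0.2 -0. ] gap 0.0161 tilt [-0.0051  0.005 ]
.507,-.3776,.145,180 delta [-0.22 -0.16  1.94] twist -0.13
.507,-.3776,.0825,180 delta [-0.25 -0.19  8.19] twist -0.13
```

play_rows --moves '[{"claw": 1.2, "delta_pos": [0, 0, 0], "twist": 0}, {"claw": 1.2, "delta_pos": [0, 0, 0], "twist": 0}, {"claw": 1.2, "delta_pos": [0, 0, 0.5], "twist": 0}, {"claw": 1.2, "delta_pos": [0, 0, 1.5], "twist": 0}, {"claw": 1.2, "delta_pos": [0, 0, 2.0], "twist": 0}, {"claw": 1.2, "delta_pos": [0, 0, 2.0], "twist": 0}]'

```text
clock: 11.45
tcp_pos: [0.5064, -0.3771, 0.1474]
orientation: [-0.001, 0.001, 1.0, 0.001]
wrist_force: [0.6, -0.1, -1.3]
finger_gap: 0.0171
```

play_rows --moves '[{"claw": 1.2, "delta_pos": [-0.05, -0.05, 0.4], "twist": 0}, {"claw": 1.2, "delta_pos": [-0.05, -0.05, 0.7], "twist": 0}, {"claw": 1.2, "delta_pos": [-0.05, -0.05, 1.0], "twist": 0}]'

```text
clock: 11.82
tcp_pos: [0.5074, -0.3781, 0.1382]
orientation: [0.0, 0.001, 1.0, -0.0]
wrist_force: [0.3, 0.0, -1.3]
finger_gap: 0.0164
```

play_rows --moves '[{"claw": 1.2, "delta_pos": [0, 0, 1.5], "twist": 0}, {"claw": 1.2, "delta_pos": [0, 0, 3], "twist": 0}, {"claw": 1.2, "delta_pos": [0, 0, 4.5], "twist": 0}, {"claw": 1.2, "delta_pos": [0, 0, 5.3], "twist": 0}, {"claw": 1.2, "delta_pos": [0, 0, 5.5], "twist": 0}, {"claw": 5, "delta_pos": [0, 0, 5.5], "twist": 0}, {"claw": 5, "delta_pos": [0, 0, 5.5], "twist": 0}, {"claw": 5, "delta_pos": [0, 0, 5.5], "twist": 0}, {"claw": 5, "delta_pos": [0, 0, 4], "twist": 0}, {"claw": 7, "delta_pos": [0, 0, 0], "twist": 0}, {"claw": 8, "delta_pos": [0, 0, -5], "twist": 0}, {"claw": 8, "delta_pos": [0, 0, -6], "twist": 0}]'

```text
clock: 13.32
tcp_pos: [0.5091, -0.3796, 0.2041]
orientation: [0.003, 0.001, 1.0, -0.003]
wrist_force: [-0.1, -0.8, -0.8]
finger_gap: 0.0796
```

```bash
python3 go.py .445,.161,.2,158.3 .445,.161,.06,158.3
```

```text
t 13.32 tcp [ 0.5091 -0.3796  0.2041] az 179.91 j [-0.77  0.43  0.15  1.28 -0.   -0.77] F [-0.1 -0.8 -0.8] gap 0.0796 tilt [ 0.0062 -0.006 ]
.445,.161,.2,158.3 delta [6.500e+00 5.406e+01 4.000e-02] twist 21.61
.445,.161,.06,158.3 delta [ 6.59 54.14 14.04] twist 21.61
```

```bash
python3 - <<'E'
from h import *
I={n:grab(n,2) for n in("top","side")};np.save("I2.npy",[I["top"],I["side"]])
H=[.6473,-.130,-.163]
ps=[]
for x in(-.037,.037):
    for y in(-.021,.021): ps.append(place(H,np.array([[-.147+x,y,.018],[-.147+x,y,.082]])))
ps+=[place(H,l) for l in rect(-.075,.075,-.09,.09,.102)]
ps+=[place(H,np.array([[-.223,-.042,.036],[-.223,.042,.036]]))]
overlay("top",I["top"],ps,(290,150,390,240),5,"a1");overlay("side",I["side"],ps,(285,190,385,280),4,"a2")
a,b=cv2.imread("pics/a1.png"),cv2.imread("pics/a2.png");b=b[:,:300]
b=cv2.copyMakeBorder(b,0,a.shape[0]-b.shape[0],0,0,0);cv2.imwrite("pics/tray.png",np.hstack([a,b]))
G={n:grad(I[n]) for n in I}
for nm,q,z in [("a",[.578,.273,.22],.016),("b",[.585,.138,.02],.016),("c",[.440,.288,.15],.016),("p",[.445,.161,-.378],.010)]:
    r=fit(G,rect(-.045,.045,-.03,.03,z),q,("top","side"),(.002,.002)); print(nm,np.round(r[0],4),round(r[1]))
print(pinfit(I,[.507,-.377],.076,.122))
E
```

```text
a [0.5777 0.2728 0.2615] 3366
b [0.5853 0.138  0.0263] 1962
c [0.4401 0.2875 0.1665] 3662
p [ 0.4456  0.1611 -0.3797] 5849h.py:43: RuntimeWarning: invalid value encountered in divide
  w=redpin(n,I);v,u=np.indices(w.shape);w=w*(np.hypot(u-guess[0],v-guess[1])<rad);return np.array([(w*u).sum(),(w*v).sum()])/w.sum()
Traceback (most recent call last):
  File "h.py", line 49, in pinfit
    r=least_squares(lambda q:np.concatenate([cylmask_c(n,q[0],q[1],z0,z1,.009)-m[n] for n in cams]),p[:2],diff_step=1e-3)
ValueError: Residuals are not finite in the initial point.
```

View pics/tray.png

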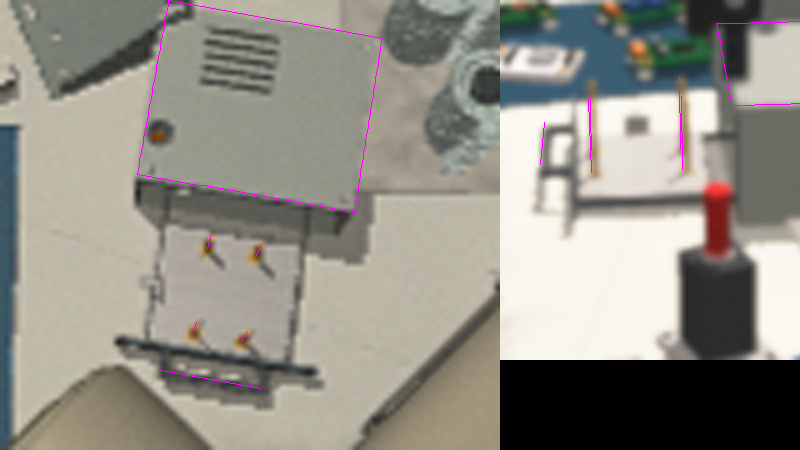

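```bash
cat >> h.py <<'E'
def trayfit(I,H0,cams):
    from scipy.optimize import minimize
    B={n:cv2.GaussianBlur(np.clip(I[n][:,:,0]-I[n][:,:,2]-25,0,100).astype(np.float32),(0,0),1.0) for n in cams}
    L=np.concatenate([np.c_[np.full(20,x),np.full(20,y),np.linspace(.018,.082,20)] for x in(-.037,.037) for y in(-.021,.021)])
    def cost(p):
        return -sum(map_coordinates(B[n],proj(n,place(p,L)).T[::-1],order=1).sum() for n in cams)
    r=minimize(cost,H0,method="Nelder-Mead",options=dict(initial_simplex=np.array(H0)+np.array([[0,0,0],[.004,0,0],[0,.004,0],[0,0,.03]]),xatol=1e-5))
    return r.x,-r.fun
E
python3 - <<'E'
from h import *
a=np.load("I2.npy");I={"top":a[0],"side":a[1]}
H=np.array([.6473,-.132,-.163]);p=place(H,[-.147,0,0])[0];p[2]=-.163;print(p)
for c in(("top",),("side",),("top","side")):
    r=trayfit(I,p,c);print(c,np.round(r[0],4),round(r[1]))
G={n:grad(I[n]) for n in I}
roof=rect(-.075,.075,-.09,.09,.102)
print(fit(G,roof,[.6473,-.132,-.16],("top",),(.002,.002)))
E
```

```text
[ 0.5022485  -0.10814496 -0.163     ]
('top',) [ 0.4977 -0.103  -0.145 ] 2611
('side',) [ 0.5029 -0.1162 -0.1694] 1519
('top', 'side') [ 0.5024 -0.1048 -0.1526] 3496
(array([ 0.64650364, -0.13166772, -0.15567294]), np.float64(2641.761208239476))
```

play_rows --moves '[{"claw": 8, "delta_pos": [0.5, 5.5, 0], "twist": 0}, {"claw": 8, "delta_pos": [1, 11.5, 0], "twist": 0}, {"claw": 8, "delta_pos": [2, 17.5, 0], "twist": 5}, {"claw": 8, "delta_pos": [3, 23.5, 0], "twist": 10}, {"claw": 8, "delta_pos": [4, 29.5, 0], "twist": 15}, {"claw": 8, "delta_pos": [5, 35.5, 0], "twist": 20}, {"claw": 8, "delta_pos": [6, 41.5, 0], "twist": 21.6}, {"claw": 8, "delta_pos": [6.4, 47.5, 3], "twist": 21.6}, {"claw": 8, "delta_pos": [6.4, 52, 7], "twist": 21.6}, {"claw": 8, "delta_pos": [6.4, 54, 12], "twist": 21.6}, {"claw": 8, "delta_pos": [6.4, 54, 14], "twist": 21.6}, {"claw": 8, "delta_pos": [6.4, 54, 14], "twist": 21.6}]'

```text
clock: 15.02
tcp_pos: [0.441, 0.1618, 0.0553]
orientation: [-0.003, 0.188, 0.982, -0.001]
wrist_force: [-0.1, 0.0, 1.0]
finger_gap: 0.0798
```

```bash
python3 go.py .4456,.1611,.01,158.3 .4456,.1611,.003,158.3
```

```text
t 15.03 tcp [0.441  0.1618 0.0553] az 158.35 j [ 0.18  0.25 -0.5   0.83 -0.    0.56] F [-0.1  0.   1. ] gap 0.0798 tilt [-0.0071 -0.0015]
.4456,.1611,.01,158.3 delta [-0.49  0.12  4.53] twist 0.05
.4456,.1611,.003,158.3 delta [-0.49  0.12  5.23] twist 0.05
```

play_rows --moves '[{"claw": 8, "delta_pos": [-0.2, 0.1, 1], "twist": 0}, {"claw": 8, "delta_pos": [-0.2, 0.1, 2], "twist": 0}, {"claw": 8, "delta_pos": [-0.2, 0.1, 3], "twist": 0}, {"claw": 8, "delta_pos": [-0.2, 0.1, 3], "twist": 0}, {"claw": 8, "delta_pos": [-0.2, 0.1, 3], "twist": 0}]'

```text
clock: 15.65
tcp_pos: [0.4466, 0.1622, 0.0284]
orientation: [0.0, 0.188, 0.982, -0.0]
wrist_force: [0.4, -0.0, 0.8]
finger_gap: 0.0801
```

```bash
python3 go.py .4456,.1611,.004,158.3
```

```text
t 15.65 tcp [0.4466 0.1622 0.0284] az 158.29 j [ 0.18  0.29 -0.53  0.75 -0.    0.56] F [ 0.4 -0.   0.8] gap 0.0801 tilt [ 0.0002 -0.    ]
.4456,.1611,.004,158.3 delta [ 0.06 -0.14  2.44] twist -0.01
```

play_rows --moves '[{"claw": 7.4, "delta_pos": [0, -0.1, 1], "twist": 0}, {"claw": 7.4, "delta_pos": [0, -0.1, 2], "twist": 0}, {"claw": 7.4, "delta_pos": [0, -0.1, 2.4], "twist": 0}, {"claw": 7.4, "delta_pos": [0, -0.1, 2.7], "twist": 0}, {"claw": 7.4, "delta_pos": [0, -0.1, 2.7], "twist": 0}]'

```text
clock: 16.27
tcp_pos: [0.446, 0.1613, 0.001]
orientation: [-0.0, 0.188, 0.982, -0.0]
wrist_force: [0.9, 0.1, -0.8]
finger_gap: 0.0744
```

Now close gently, watching force.

play_rows --moves '[{"claw": 5.4, "delta_pos": [0, 0, 0.3], "twist": 0}, {"claw": 5.4, "delta_pos": [0, 0, 0.3], "twist": 0}, {"claw": 5.4, "delta_pos": [0, 0, 0.3], "twist": 0}, {"claw": 5.4, "delta_pos": [0, 0, 0.3], "twist": 0}, {"claw": 5.4, "delta_pos": [0, 0, 0.3], "twist": 0}]' --force 40

```text
clock: 16.9
tcp_pos: [0.4467, 0.1616, -0.0009]
orientation: [0.001, 0.188, 0.982, 0.0]
wrist_force: [-1.4, 0.4, 6.5]
finger_gap: 0.0586
```

play_rows --moves '[{"claw": 5.4, "delta_pos": [0, 0, -1], "twist": 0}, {"claw": 5.4, "delta_pos": [0, 0, -4], "twist": 0}, {"claw": 5.4, "delta_pos": [0, 0, -8], "twist": 0}, {"claw": 5.4, "delta_pos": [0, 0, -12.5], "twist": 0}, {"claw": 5.4, "delta_pos": [-2.5, -3.8, -13], "twist": -2}, {"claw": 5.4, "delta_pos": [-5, -7.5, -13], "twist": -4}, {"claw": 5.4, "delta_pos": [-7.5, -11.3, -13], "twist": -6}, {"claw": 5.4, "delta_pos": [-10, -15, -13], "twist": -9}, {"claw": 5.4, "delta_pos": [-12.5, -18.8, -13], "twist": -12.8}, {"claw": 5.4, "delta_pos": [-15.1, -22.6, -13], "twist": -12.8}, {"claw": 5.4, "delta_pos": [-15.1, -22.6, -13], "twist": -12.8}, {"claw": 5.4, "delta_pos": [-15.1, -22.6, -13], "twist": -12.8}]'

```text
clock: 18.4
tcp_pos: [0.5023, -0.1042, 0.1282]
orientation: [-0.0, 0.078, 0.997, 0.0]
wrist_force: [-0.6, 0.2, -0.7]
finger_gap: 0.0587
```

```bash
python3 go.py .5035,-.1047,.088,171.1 .5035,-.1047,.0175,171.1; python3 - <<'E'
from h import *
s=get_state();t=s["tcp_pos"]
I={n:grab(n,2) for n in("top","side")}
T=[.5027,-.1046,-.155]
ps=[place(T,np.array([[x,y,.018],[x,y,.082]])) for x in(-.037,.037) for y in(-.021,.021)]
B=[t[0]-.0008,t[1],-.155]
for z in(t[2],t[2]+.010):ps+=[place(B,l) for l in rect(-.045,.045,-.03,.03,z)]
overlay("side",I["side"],ps,(285,170,365,250),7,"ph");overlay("top",I["top"],ps,(290,170,350,250),4,"pht")
a,b=cv2.imread("pics/ph.png"),cv2.imread("pics/pht.png");b=cv2.copyMakeBorder(b,0,a.shape[0]-b.shape[0],0,0,0);cv2.imwrite("pics/phc.png",np.hstack([a,b]))
E
```

```text
t 18.4 tcp [ 0.5023 -0.1042  0.1282] az 171.07 j [-0.36  0.25 -0.3   1.02  0.   -0.21] F [-0.6  0.2 -0.7] gap 0.0587 tilt [-0.001   0.0006]
.5035,-.1047,.088,171.1 delta [-0.13 -0.03  4.02] twist -0.03
.5035,-.1047,.0175,171.1 delta [-0.13 -0.03 11.07] twist -0.03
```

View pics/phc.png

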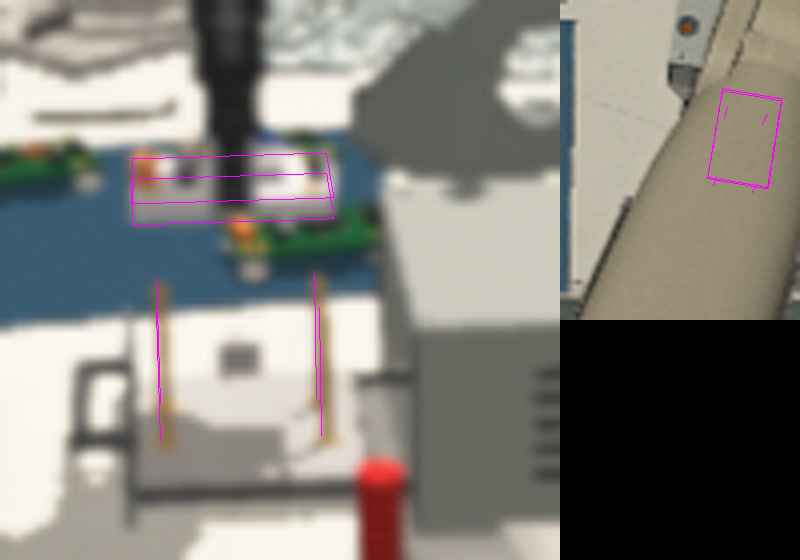

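play_rows --moves '[{"claw": 5.4, "delta_pos": [-0.1, -0.05, 1.5], "twist": 0}, {"claw": 5.4, "delta_pos": [-0.1, -0.05, 3], "twist": 0}, {"claw": 5.4, "delta_pos": [-0.1, -0.05, 4], "twist": 0}, {"claw": 5.4, "delta_pos": [-0.1, -0.05, 4.3], "twist": 0}, {"claw": 5.4, "delta_pos": [-0.1, -0.05, 4.6], "twist": 0}, {"claw": 5.4, "delta_pos": [-0.1, -0.05, 4.9], "twist": 0}, {"claw": 5.4, "delta_pos": [-0.1, -0.05, 5.0], "twist": 0}]'

```text
clock: 19.48
tcp_pos: [0.5039, -0.1052, 0.0784]
orientation: [0.0, 0.078, 0.997, -0.0]
wrist_force: [-0.0, -0.2, -1.9]
finger_gap: 0.0586
```

```bash
python3 go.py .5035,-.1047,.0175,171.1
```

```text
t 19.48 tcp [ 0.5039 -0.1052  0.0784] az 171.1 j [-0.36  0.3  -0.37  0.9  -0.   -0.21] F [-0.  -0.2 -1.9] gap 0.0586 tilt [ 0.0003 -0.0002]
.5035,-.1047,.0175,171.1 delta [0.05 0.05 6.09] twist 0.0
```

play_rows --moves '[{"claw": 5.4, "delta_pos": [0, 0, 0.3], "twist": 0}, {"claw": 5.4, "delta_pos": [0, 0, 0.6], "twist": 0}, {"claw": 5.4, "delta_pos": [0, 0, 0.9], "twist": 0}, {"claw": 5.4, "delta_pos": [0, 0, 1.2], "twist": 0}]'

```text
clock: 19.98
tcp_pos: [0.5041, -0.1052, 0.0662]
orientation: [0.0, 0.078, 0.997, -0.0]
wrist_force: [0.4, -1.2, -0.1]
finger_gap: 0.0585
```

play_rows --moves '[{"claw": 5.4, "delta_pos": [0, 0, 0.7], "twist": 0}, {"claw": 5.4, "delta_pos": [0, 0, 1.4], "twist": 0}, {"claw": 5.4, "delta_pos": [0, 0, 2.1], "twist": 0}, {"claw": 5.4, "delta_pos": [0, 0, 2.8], "twist": 0}, {"claw": 5.4, "delta_pos": [0, 0, 3.5], "twist": 0}]'

```text
clock: 20.6
tcp_pos: [0.5041, -0.1052, 0.0309]
orientation: [0.0, 0.078, 0.997, -0.0]
wrist_force: [2.1, 0.1, -0.5]
finger_gap: 0.0588
```

play_rows --moves '[{"claw": 5.4, "delta_pos": [0, 0, 0.7], "twist": 0}, {"claw": 5.4, "delta_pos": [0, 0, 1.1], "twist": 0}, {"claw": 5.4, "delta_pos": [0, 0, 1.35], "twist": 0}, {"claw": 5.4, "delta_pos": [0, 0, 1.35], "twist": 0}]'

```text
clock: 21.1
tcp_pos: [0.504, -0.1052, 0.0176]
orientation: [0.0, 0.078, 0.997, -0.0]
wrist_force: [3.3, -0.9, -4.0]
finger_gap: 0.0588
```

play_rows --moves '[{"claw": 7, "delta_pos": [0, 0, 0], "twist": 0}, {"claw": 7, "delta_pos": [0, 0, 0], "twist": 0}, {"claw": 7, "delta_pos": [0, 0, -2], "twist": 0}, {"claw": 7, "delta_pos": [0, 0, -7], "twist": 0}, {"claw": 7.6, "delta_pos": [0, 0, -13], "twist": 0}, {"claw": 7.6, "delta_pos": [-1, 5, -14], "twist": -2}, {"claw": 7.6, "delta_pos": [-2, 10, -14], "twist": -4}, {"claw": 7.6, "delta_pos": [-3, 16, -14], "twist": -8}, {"claw": 7.6, "delta_pos": [-4, 22, -14], "twist": -10.4}, {"claw": 7.6, "delta_pos": [-4.3, 25.3, -12], "twist": -10.4}, {"claw": 7.6, "delta_pos": [-4.3, 25.3, -7], "twist": -10.4}, {"claw": 7.6, "delta_pos": [-4.3, 25.3, -5], "twist": -10.4}]'

```text
clock: 22.6
tcp_pos: [0.5828, 0.1388, 0.0646]
orientation: [-0.003, -0.014, 1.0, -0.0]
wrist_force: [-0.3, -0.2, 0.4]
finger_gap: 0.0758
```

```bash
python3 go.py .5853,.138,.002,181.5; python3 - <<'E'
from h import *
I={n:grab(n,2) for n in("top","side")};np.save("I3.npy",[I["top"],I["side"]])
T=[.5027,-.1046,-.155]
ps=[]
for z in(.018,.028):ps+=[place(T,l) for l in rect(-.045,.045,-.03,.03,z)]
overlay("side",I["side"],ps,(285,190,365,250),6,"ph");overlay("top",I["top"],ps,(310,180,370,240),5,"pht")
a,b=cv2.imread("pics/ph.png"),cv2.imread("pics/pht.png");b=cv2.copyMakeBorder(b,0,a.shape[0]-b.shape[0],0,0,0);cv2.imwrite("pics/pd.png",np.hstack([a,b]))
G={n:grad(I[n]) for n in I}
for nm,q,z in [("a",[.578,.273,.22],.016),("c",[.440,.288,.15],.016),("ptray",T,.028)]:
  for c in(("top",),("side",)):
    r=fit(G,rect(-.045,.045,-.03,.03,z),q,c,(.001,.002)); print(nm,c,np.round(r[0],4),round(r[1]))
E
```

```text
t 22.6 tcp [0.5828 0.1388 0.0646] az -178.4 j [ 0.1   0.46 -0.16  0.96 -0.    0.07] F [-0.3 -0.2  0.4] gap 0.0758 tilt [-0.0054 -0.0008]
.5853,.138,.002,181.5 delta [-0.29 -0.09  6.26] twist 0.1
a ('top',) [0.5769 0.2715 0.2831] 392
a ('side',) [0.5749 0.2729 0.111 ] 1922
c ('top',) [0.4368 0.2937 0.1634] 456
c ('side',) [0.441  0.2854 0.1736] 2403
ptray ('top',) [ 0.4982 -0.1032 -0.1778] 1247
ptray ('side',) [ 0.5001 -0.1083 -0.2088] 1744
```

View pics/pd.png

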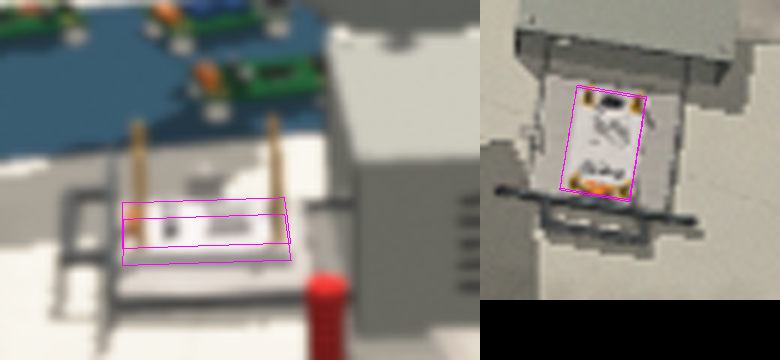

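play_rows --moves '[{"claw": 7.6, "delta_pos": [0, 0, 1], "twist": 0}, {"claw": 7.6, "delta_pos": [0, 0, 2.5], "twist": 0}, {"claw": 7.6, "delta_pos": [0, 0, 3], "twist": 0}, {"claw": 7.6, "delta_pos": [0, 0, 3], "twist": 0}]'

```text
clock: 23.3
tcp_pos: [0.5848, 0.1381, 0.0371]
orientation: [-0.001, -0.013, 1.0, -0.0]
wrist_force: [0.2, 0.1, 1.0]
finger_gap: 0.076
```

```bash
python3 go.py .5853,.138,.002,181.5
```

```text
t 23.3 tcp [0.5848 0.1381 0.0371] az -178.5 j [ 0.1   0.49 -0.19  0.89 -0.    0.07] F [0.2 0.1 1. ] gap 0.076 tilt [-0.0014 -0.0002]
.5853,.138,.002,181.5 delta [-0.05 -0.01  3.51] twist -0.0
```

play_rows --moves '[{"claw": 7.6, "delta_pos": [0, 0, 1.5], "twist": 0}, {"claw": 7.6, "delta_pos": [0, 0, 3], "twist": 0}, {"claw": 7.6, "delta_pos": [0, 0, 3.5], "twist": 0}, {"claw": 7.6, "delta_pos": [0, 0, 3.5], "twist": 0}, {"claw": 5.4, "delta_pos": [0, 0, 3.5], "twist": 0}, {"claw": 5.4, "delta_pos": [0, 0, 3.5], "twist": 0}, {"claw": 5.4, "delta_pos": [0, 0, 3.5], "twist": 0}, {"claw": 5.4, "delta_pos": [0, 0, 3.5], "twist": 0}, {"claw": 5.4, "delta_pos": [0, 0, 3.5], "twist": 0}]'

```text
clock: 24.42
tcp_pos: [0.586, 0.1383, 0.0035]
orientation: [0.001, -0.013, 1.0, 0.0]
wrist_force: [-1.1, -0.7, 5.9]
finger_gap: 0.0587
```

```bash
python3 go.py .503,-.105,.13,171.1; python3 - <<'E'
from h import *
s=get_state();t=s["tcp_pos"]
I={n:grab(n,2) for n in("side",)};np.save("I4.npy",I["side"]);G={n:grad(I[n]) for n in I}
r=fit(G,rect(-.045,.045,-.03,.03,.016),[t[0],t[1],.026],("side",),(.002,.001));print(r,t)
E
```

```text
t 24.43 tcp [0.586  0.1383 0.0035] az -178.49 j [ 0.1   0.52 -0.23  0.82 -0.    0.07] F [-1.1 -0.7  5.9] gap 0.0587 tilt [0.0014 0.0001]
.503,-.105,.13,171.1 delta [  8.92 -24.1  -12.66] twist 10.41
(array([ 0.58342632,  0.12690062, -0.0822223 ]), np.float64(868.326688786851)) [0.58598266 0.13830286 0.00352765]
```

play_rows --moves '[{"claw": 5.4, "delta_pos": [0, 0, -1], "twist": 0}, {"claw": 5.4, "delta_pos": [0, 0, -4], "twist": 0}, {"claw": 5.4, "delta_pos": [0, 0, -8], "twist": 0}, {"claw": 5.4, "delta_pos": [0, 0, -12.5], "twist": 0}, {"claw": 5.4, "delta_pos": [1.6, -4.3, -12.7], "twist": 2}, {"claw": 5.4, "delta_pos": [3.2, -8.6, -12.7], "twist": 4}, {"claw": 5.4, "delta_pos": [5, -13.5, -12.7], "twist": 6}, {"claw": 5.4, "delta_pos": [6.6, -18, -12.7], "twist": 8}, {"claw": 5.4, "delta_pos": [8, -22, -12.7], "twist": 10.4}, {"claw": 5.4, "delta_pos": [8.9, -24.1, -12.7], "twist": 10.4}, {"claw": 5.4, "delta_pos": [8.9, -24.1, -12.7], "twist": 10.4}, {"claw": 5.4, "delta_pos": [8.9, -24.1, -12.7], "twist": 10.4}]'

```text
clock: 26.02
tcp_pos: [0.5028, -0.1046, 0.1298]
orientation: [-0.0, 0.077, 0.997, 0.0]
wrist_force: [0.1, -0.2, -1.2]
finger_gap: 0.0582
```

```bash
python3 go.py .5035,-.105,.09,171.1; python3 - <<'E'
from h import *
s=get_state();t=s["tcp_pos"]
I={n:grab(n,2) for n in("side",)}
B=[t[0],t[1],-.155];z=t[2]-.0035
T=[.5032,-.105,-.155]
ps=[place(T,np.array([[x,y,.018],[x,y,.082]])) for x in(-.037,.037) for y in(-.021,.021)]
ps+=[place(B,l) for k in(.012,.016) for l in rect(-.045,.045,-.03,.03,z+k)]
overlay("side",I["side"],ps,(290,180,365,240),9,"bh")
E
```

```text
t 26.02 tcp [ 0.5028 -0.1046  0.1298] az 171.11 j [-0.36  0.25 -0.3   1.03  0.   -0.21] F [ 0.1 -0.2 -1.2] gap 0.0582 tilt [-0.0001  0.0004]
.5035,-.105,.09,171.1 delta [-0.08 -0.03  3.98] twist 0.01
```

View pics/bh.png

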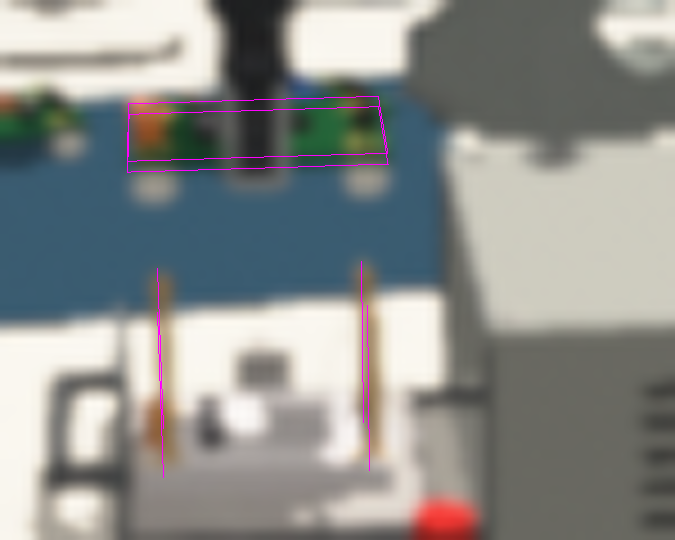

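play_rows --moves '[{"claw": 5.4, "delta_pos": [-0.05, -0.05, 2], "twist": 0}, {"claw": 5.4, "delta_pos": [-0.05, -0.05, 3.7], "twist": 0}, {"claw": 5.4, "delta_pos": [-0.05, -0.05, 4.3], "twist": 0}, {"claw": 5.4, "delta_pos": [-0.05, -0.05, 4.6], "twist": 0}, {"claw": 5.4, "delta_pos": [-0.05, -0.05, 4.9], "twist": 0}, {"claw": 5.4, "delta_pos": [-0.05, -0.05, 5.2], "twist": 0}, {"claw": 5.4, "delta_pos": [-0.05, -0.05, 5.5], "twist": 0}]'

```text
clock: 27.0
tcp_pos: [0.5034, -0.1058, 0.0749]
orientation: [0.0, 0.078, 0.997, -0.0]
wrist_force: [-0.4, -0.4, -0.7]
finger_gap: 0.0585
```

play_rows --moves '[{"claw": 5.4, "delta_pos": [0, 0, 0.7], "twist": 0}, {"claw": 5.4, "delta_pos": [0, 0, 1.4], "twist": 0}, {"claw": 5.4, "delta_pos": [0, 0, 2.1], "twist": 0}, {"claw": 5.4, "delta_pos": [0, 0, 2.8], "twist": 0}, {"claw": 5.4, "delta_pos": [0, 0, 3.5], "twist": 0}, {"claw": 5.4, "delta_pos": [0, 0, 4.0], "twist": 0}, {"claw": 5.4, "delta_pos": [0, 0, 4.2], "twist": 0}]'

```text
clock: 27.88
tcp_pos: [0.503, -0.1056, 0.0324]
orientation: [-0.0, 0.078, 0.997, 0.0]
wrist_force: [0.2, 0.9, -1.0]
finger_gap: 0.0584
```

play_rows --moves '[{"claw": 7, "delta_pos": [0, 0, 0], "twist": 0}, {"claw": 7, "delta_pos": [0, 0, 0], "twist": 0}, {"claw": 7, "delta_pos": [0, 0, -2], "twist": 0}, {"claw": 7, "delta_pos": [0, 0, -7], "twist": 0}, {"claw": 7.6, "delta_pos": [0, 0, -12], "twist": 0}, {"claw": 7.6, "delta_pos": [-0.5, 6, -12], "twist": -3}, {"claw": 7.6, "delta_pos": [-0.7, 12, -12], "twist": -6}, {"claw": 7.6, "delta_pos": [-0.9, 18, -12], "twist": -12}, {"claw": 7.6, "delta_pos": [-1.1, 24, -12], "twist": -18}, {"claw": 7.6, "delta_pos": [-1.3, 30, -12], "twist": -22.1}, {"claw": 7.6, "delta_pos": [-1.5, 36, -10], "twist": -22.1}, {"claw": 7.6, "delta_pos": [-1.5, 38.5, -6], "twist": -22.1}]'

```text
clock: 29.38
tcp_pos: [0.5798, 0.2765, 0.0945]
orientation: [0.003, -0.117, 0.993, 0.001]
wrist_force: [0.3, -0.5, -1.2]
finger_gap: 0.0759
```

play_rows --moves '[{"claw": 7.6, "delta_pos": [0, 0, 1], "twist": 0}, {"claw": 7.6, "delta_pos": [0, 0, 3], "twist": 0}, {"claw": 7.6, "delta_pos": [0, 0, 4], "twist": 0}, {"claw": 7.6, "delta_pos": [0, 0, 4], "twist": 0}, {"claw": 7.6, "delta_pos": [0, 0, 4], "twist": 0}]'

```text
clock: 30.0
tcp_pos: [0.5783, 0.272, 0.0539]
orientation: [0.001, -0.115, 0.993, 0.0]
wrist_force: [-0.2, -0.6, 1.0]
finger_gap: 0.0763
```

```bash
python3 go.py .5777,.2728,.003,193.2; python3 - <<'E'
from h import *
I={n:grab(n,2) for n in("top","side")};np.save("I5.npy",[I["top"],I["side"]])
G={n:grad(I[n]) for n in I}
T=[.503,-.105,-.155]
ps=[place(T,l) for l in rect(-.045,.045,-.03,.03,.044)]+[place([.5777,.2728,.23],l) for l in rect(-.045,.045,-.03,.03,.016)]
ps+=[place([.44,.2875,.165],l) for l in rect(-.045,.045,-.03,.03,.016)]
overlay("top",I["top"],ps,(220,165,370,245),5.2,"ah1");overlay("side",I["side"],ps,(270,170,365,240),4,"ah2")
a,b=cv2.imread("pics/ah1.png"),cv2.imread("pics/ah2.png");a=a[:,:780];b=cv2.copyMakeBorder(b[:180],0,0,0,a.shape[1]-b.shape[1],0);cv2.imwrite("pics/ah.png",np.vstack([a,b]))
for nm,q,z in [("c",[.440,.288,.15],.016),("btray",T,.044)]:
  for c in(("top",),("side",)):
    r=fit(G,rect(-.045,.045,-.03,.03,z),q,c,(.001,.002)); print(nm,c,np.round(r[0],4),round(r[1]))
E
```

```text
t 30.0 tcp [0.5783 0.272  0.0539] az -166.84 j [ 0.31  0.53 -0.07  0.97 -0.    0.08] F [-0.2 -0.6  1. ] gap 0.0763 tilt [0.0015 0.0003]
.5777,.2728,.003,193.2 delta [0.05 0.09 5.09] twist -0.04
c ('top',) [0.4294 0.2864 0.3228] 399
c ('side',) [0.441  0.2857 0.1711] 2386
btray ('top',) [ 0.4989 -0.1075 -0.1332] 3171
btray ('side',) [ 0.5018 -0.1156 -0.1415] 3533
```

View pics/ah.png

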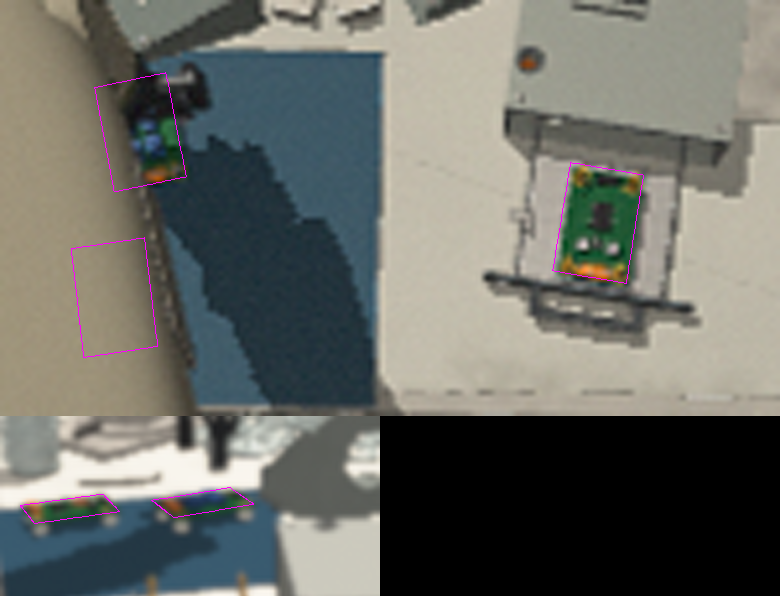

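play_rows --moves '[{"claw": 7.6, "delta_pos": [0, 0.1, 1.5], "twist": 0}, {"claw": 7.6, "delta_pos": [0, 0.1, 3], "twist": 0}, {"claw": 7.6, "delta_pos": [0, 0.1, 4.5], "twist": 0}, {"claw": 7.6, "delta_pos": [0, 0.1, 5.1], "twist": 0}, {"claw": 7.6, "delta_pos": [0, 0.1, 5.1], "twist": 0}, {"claw": 5.4, "delta_pos": [0, 0.1, 5.1], "twist": 0}, {"claw": 5.4, "delta_pos": [0, 0.1, 5.1], "twist": 0}, {"claw": 5.4, "delta_pos": [0, 0.1, 5.1], "twist": 0}, {"claw": 5.4, "delta_pos": [0, 0.1, 5.1], "twist": 0}, {"claw": 5.4, "delta_pos": [0, 0.1, 5.1], "twist": 0}]'

```text
clock: 31.45
tcp_pos: [0.578, 0.2736, 0.0027]
orientation: [0.001, -0.115, 0.993, 0.0]
wrist_force: [-0.7, -0.1, 4.7]
finger_gap: 0.0585
```

```bash
python3 go.py .5035,-.1055,.13,171.1;  python3 - <<'E'
from h import *
s=get_state();t=s["tcp_pos"]
I={"side":grab("side",2)};G={n:grad(I[n]) for n in I}
print(fit(G,rect(-.045,.045,-.03,.03,.016),[t[0],t[1],.23],("side",),(.001,.001)),t)
E
```

```text
t 31.45 tcp [0.578  0.2736 0.0027] az -166.79 j [ 0.32  0.58 -0.12  0.87 -0.    0.09] F [-0.7 -0.1  4.7] gap 0.0585 tilt [0.0017 0.0005]
.5035,-.1055,.13,171.1 delta [ 15.9  -35.21 -12.76] twist 22.11
(array([0.58112785, 0.27127404, 0.12819238]), np.float64(1269.5718917413299)) [0.57801995 0.27363468 0.00270383]
```

play_rows --moves '[{"claw": 5.4, "delta_pos": [0, 0, -1], "twist": 0}, {"claw": 5.4, "delta_pos": [0, 0, -5], "twist": 0}, {"claw": 5.4, "delta_pos": [0, 0, -10], "twist": 0}, {"claw": 5.4, "delta_pos": [1, -2, -12.7], "twist": 0}, {"claw": 5.4, "delta_pos": [3.5, -7.5, -12.7], "twist": 4}, {"claw": 5.4, "delta_pos": [6, -13, -12.7], "twist": 8}, {"claw": 5.4, "delta_pos": [8.5, -18.5, -12.7], "twist": 13}, {"claw": 5.4, "delta_pos": [11, -24, -12.7], "twist": 18}, {"claw": 5.4, "delta_pos": [13.5, -29.5, -12.7], "twist": 22.1}, {"claw": 5.4, "delta_pos": [15.9, -35.2, -12.7], "twist": 22.1}, {"claw": 5.4, "delta_pos": [15.9, -35.2, -12.7], "twist": 22.1}, {"claw": 5.4, "delta_pos": [15.9, -35.2, -12.7], "twist": 22.1}]'

```text
clock: 33.05
tcp_pos: [0.5026, -0.1056, 0.1288]
orientation: [-0.0, 0.078, 0.997, 0.0]
wrist_force: [-0.2, 0.6, -1.3]
finger_gap: 0.0584
```

```bash
python3 go.py .5035,-.1055,.09,171.1; python3 - <<'E'
from h import *
s=get_state();t=s["tcp_pos"]
I={n:grab(n,2) for n in("side",)}
B=[t[0],t[1],-.155];z=t[2]-.003
T=[.5032,-.105,-.155]
ps=[place(T,np.array([[x,y,.018],[x,y,.082]])) for x in(-.037,.037) for y in(-.021,.021)]
ps+=[place(B,l) for k in(.012,.016) for l in rect(-.045,.045,-.03,.03,z+k)]
overlay("side",I["side"],ps,(290,180,365,240),9,"ch")
E
```

```text
t 33.05 tcp [ 0.5026 -0.1056  0.1288] az 171.04 j [-0.36  0.25 -0.3   1.02  0.   -0.21] F [-0.2  0.6 -1.3] gap 0.0584 tilt [-0.0005  0.0006]
.5035,-.1055,.09,171.1 delta [-0.09  0.03  3.88] twist -0.06
```

View pics/ch.png

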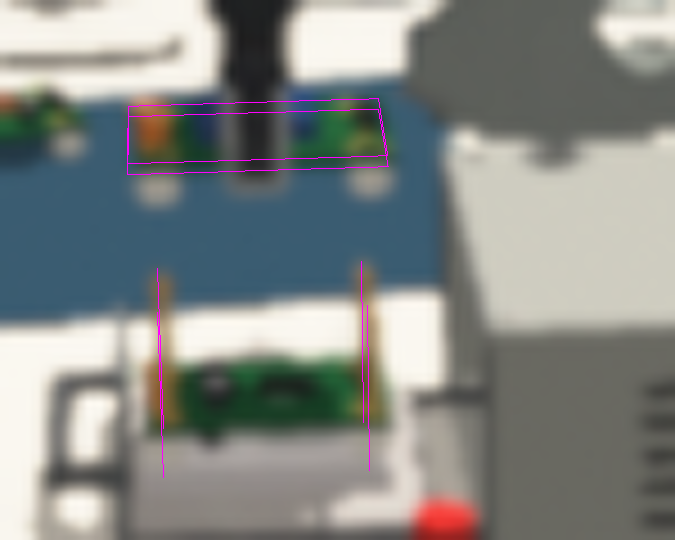

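play_rows --moves '[{"claw": 5.4, "delta_pos": [0.05, 0, 2], "twist": 0}, {"claw": 5.4, "delta_pos": [0.05, 0, 3.6], "twist": 0}, {"claw": 5.4, "delta_pos": [0.05, 0, 4.2], "twist": 0}, {"claw": 5.4, "delta_pos": [0.05, 0, 4.5], "twist": 0}, {"claw": 5.4, "delta_pos": [0.05, 0, 4.8], "twist": 0}, {"claw": 5.4, "delta_pos": [0.05, 0, 5.1], "twist": 0}, {"claw": 5.4, "delta_pos": [0.05, 0, 5.4], "twist": 0}]'

```text
clock: 34.02
tcp_pos: [0.5027, -0.1054, 0.075]
orientation: [0.0, 0.078, 0.997, 0.0]
wrist_force: [0.7, 1.4, -0.0]
finger_gap: 0.0587
```

play_rows --moves '[{"claw": 5.4, "delta_pos": [0, 0, 0.7], "twist": 0}, {"claw": 5.4, "delta_pos": [0, 0, 1.4], "twist": 0}, {"claw": 5.4, "delta_pos": [0, 0, 2.1], "twist": 0}, {"claw": 5.4, "delta_pos": [0, 0, 2.6], "twist": 0}, {"claw": 5.4, "delta_pos": [0, 0, 2.75], "twist": 0}, {"claw": 5.4, "delta_pos": [0, 0, 2.75], "twist": 0}]'

```text
clock: 34.78
tcp_pos: [0.5021, -0.1053, 0.047]
orientation: [-0.0, 0.078, 0.997, 0.0]
wrist_force: [-0.1, 3.7, -0.1]
finger_gap: 0.0586
```

play_rows --moves '[{"claw": 7, "delta_pos": [0, 0, 0], "twist": 0}, {"claw": 7, "delta_pos": [0, 0, 0], "twist": 0}, {"claw": 7, "delta_pos": [0, 0, -2], "twist": 0}, {"claw": 7, "delta_pos": [0, 0, -7], "twist": 0}, {"claw": 7.6, "delta_pos": [1, 3, -10], "twist": 0}, {"claw": 7.6, "delta_pos": [3, 9, -10], "twist": -3}, {"claw": 7.6, "delta_pos": [5, 15, -10], "twist": -6}, {"claw": 7.6, "delta_pos": [7, 21, -10], "twist": -10}, {"claw": 7.6, "delta_pos": [9, 27, -10], "twist": -15}, {"claw": 7.6, "delta_pos": [11, 33, -10], "twist": -18.4}, {"claw": 7.6, "delta_pos": [12.2, 37.8, -7], "twist": -18.4}, {"claw": 7.6, "delta_pos": [12.2, 37.8, -3], "twist": -18.4}]'

```text
clock: 36.28
tcp_pos: [0.4415, 0.2908, 0.0779]
orientation: [0.003, -0.086, 0.996, 0.001]
wrist_force: [0.4, -0.2, -0.6]
finger_gap: 0.0761
```

play_rows --moves '[{"claw": 7.6, "delta_pos": [0, 0, 1], "twist": 0}, {"claw": 7.6, "delta_pos": [0, 0, 2], "twist": 0}, {"claw": 7.6, "delta_pos": [0, 0, 2], "twist": 0}, {"claw": 7.6, "delta_pos": [0, 0, 2], "twist": 0}]'

```text
clock: 36.78
tcp_pos: [0.4415, 0.2865, 0.0584]
orientation: [0.001, -0.082, 0.997, 0.0]
wrist_force: [0.4, -0.6, 1.1]
finger_gap: 0.0757
```

```bash
python3 go.py .440,.2875,.003,189.5; python3 - <<'E'
from h import *
I={n:grab(n,2) for n in("top","side")}
G={n:grad(I[n]) for n in I}
T=[.503,-.105,-.155]
for nm,q,z in [("c",[.440,.288,.15],.016),("atray",T,.060)]:
  for c in(("top",),("side",)):
    r=fit(G,rect(-.045,.045,-.03,.03,z),q,c,(.001,.002)); print(nm,c,np.round(r[0],4),round(r[1]))
C=[.44,.2875,.165]
ps=[place(C,l) for l in rect(-.045,.045,-.03,.03,.016)]
pt=[place(T,l) for l in rect(-.045,.045,-.03,.03,.060)]
overlay("side",I["side"],ps+pt,(270,170,370,235),6,"c2");overlay("top",I["top"],pt,(310,180,360,240),4,"c3")
a,b=cv2.imread("pics/c2.png"),cv2.imread("pics/c3.png");b=cv2.copyMakeBorder(b,0,a.shape[0]-b.shape[0],0,0,0);cv2.imwrite("pics/cc.png",np.hstack([a,b]))
E
```

```text
t 36.77 tcp [0.4415 0.2865 0.0584] az -170.57 j [ 0.42  0.34 -0.37  0.86 -0.    0.26] F [ 0.4 -0.6  1.1] gap 0.0757 tilt [0.0019 0.0007]
.440,.2875,.003,189.5 delta [0.14 0.12 5.54] twist -0.07
c ('top',) [0.4391 0.2874 0.1627] 744
c ('side',) [0.4404 0.2856 0.1562] 2423
atray ('top',) [ 0.5012 -0.1076 -0.1115] 2774
atray ('side',) [ 0.5034 -0.0954 -0.0594] 1448
```

View pics/cc.png

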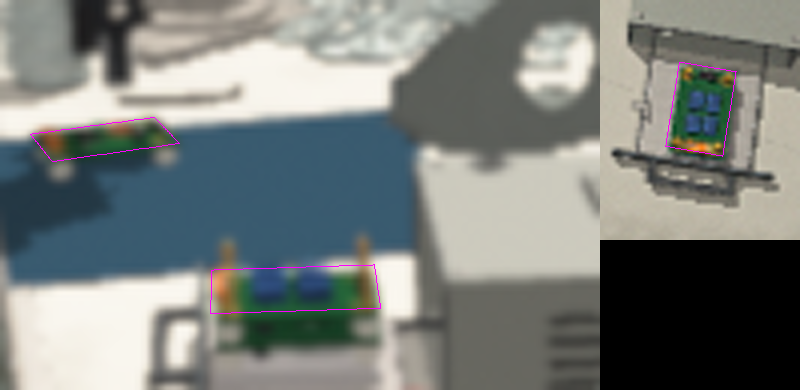

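play_rows --moves '[{"claw": 7.6, "delta_pos": [0.1, 0.1, 1.5], "twist": 0}, {"claw": 7.6, "delta_pos": [0.1, 0.1, 3], "twist": 0}, {"claw": 7.6, "delta_pos": [0.1, 0.1, 4.5], "twist": 0}, {"claw": 7.6, "delta_pos": [0.1, 0.1, 5.4], "twist": 0}, {"claw": 7.6, "delta_pos": [0.1, 0.1, 5.5], "twist": 0}, {"claw": 5.4, "delta_pos": [0.1, 0.1, 5.5], "twist": 0}, {"claw": 5.4, "delta_pos": [0.1, 0.1, 5.5], "twist": 0}, {"claw": 5.4, "delta_pos": [0.1, 0.1, 5.5], "twist": 0}, {"claw": 5.4, "delta_pos": [0.1, 0.1, 5.5], "twist": 0}, {"claw": 5.4, "delta_pos": [0.1, 0.1, 5.5], "twist": 0}]'

```text
clock: 38.22
tcp_pos: [0.4396, 0.2879, 0.0029]
orientation: [0.001, -0.083, 0.997, 0.0]
wrist_force: [-1.5, 0.5, 5.4]
finger_gap: 0.0588
```

```bash
python3 go.py .5027,-.1055,.13,171.1
```

```text
t 38.23 tcp [0.4396 0.2879 0.0029] az -170.49 j [ 0.43  0.4  -0.43  0.73  0.    0.26] F [-1.5  0.5  5.4] gap 0.0588 tilt [0.001  0.0007]
.5027,-.1055,.13,171.1 delta [  0.27 -39.84 -12.73] twist 18.41
```

play_rows --moves '[{"claw": 5.4, "delta_pos": [0, 0, -1], "twist": 0}, {"claw": 5.4, "delta_pos": [0, 0, -5], "twist": 0}, {"claw": 5.4, "delta_pos": [0, 0, -10], "twist": 0}, {"claw": 5.4, "delta_pos": [0, -2, -12.7], "twist": 0}, {"claw": 5.4, "delta_pos": [0, -8, -12.7], "twist": 4}, {"claw": 5.4, "delta_pos": [0, -14, -12.7], "twist": 8}, {"claw": 5.4, "delta_pos": [0.1, -20, -12.7], "twist": 12}, {"claw": 5.4, "delta_pos": [0.2, -26, -12.7], "twist": 16}, {"claw": 5.4, "delta_pos": [0.3, -32, -12.7], "twist": 18.4}, {"claw": 5.4, "delta_pos": [0.3, -37, -12.7], "twist": 18.4}, {"claw": 5.4, "delta_pos": [0.3, -39.8, -12.7], "twist": 18.4}, {"claw": 5.4, "delta_pos": [0.3, -39.8, -12.7], "twist": 18.4}]'

```text
clock: 39.72
tcp_pos: [0.502, -0.1077, 0.1293]
orientation: [-0.0, 0.079, 0.997, -0.0]
wrist_force: [0.2, 0.4, -1.0]
finger_gap: 0.0587
```

play_rows --moves '[{"claw": 5.4, "delta_pos": [0, 0, 0], "twist": 0}, {"claw": 5.4, "delta_pos": [0, 0, 0], "twist": 0}]'

```text
clock: 39.98
tcp_pos: [0.5016, -0.1043, 0.1293]
orientation: [-0.0, 0.077, 0.997, 0.0]
wrist_force: [-0.5, 0.3, -1.0]
finger_gap: 0.0587
```

```bash
python3 go.py .5027,-.1055,.09,171.1; python3 - <<'E'
from h import *
s=get_state();t=s["tcp_pos"]
I={n:grab(n,2) for n in("side",)}
B=[t[0],t[1],-.155];z=t[2]-.003
ps=[place(B,l) for k in(.012,.016) for l in rect(-.045,.045,-.03,.03,z+k)]
overlay("side",I["side"],ps,(290,180,365,240),9,"eh")
# white spacer columns (compare boards): brightness profile over mat below plate
im=I["side"];r=proj("side",place(B,[0,-.021,z+.006]))[0];print(r)
row=int(round(r[1]));seg_=im[row-1:row+3,295:340].mean((0,2));w=np.clip(seg_-95,0,None);u=np.arange(295,340)
for lo,hi in((300,315),(325,338)):
    m=(u>=lo)&(u<hi);print((w[m]*u[m]).sum()/w[m].sum(),np.round(seg_[m]).astype(int))
# same measure on saved held pictures is in pics/bh.png ch.png
E
python3 - <<'E'
import cv2,numpy as np
for f in("bh","ch","eh"):
    im=cv2.imread(f"pics/{f}.png").astype(float)
    b=im[178:196].min(2).mean(0);w=np.clip(b-100,0,None);u=np.arange(len(w))
    print(f,[round((w[l:h]*u[l:h]).sum()/w[l:h].sum(),1) for l,h in((120,195),(335,405))])
E
```

```text
t 39.98 tcp [ 0.5016 -0.1043  0.1293] az 171.19 j [-0.36  0.25 -0.3   1.02 -0.   -0.21] F [-0.5  0.3 -1. ] gap 0.0587 tilt [-0.0006  0.0002]
.5027,-.1055,.09,171.1 delta [-0.13 -0.1   3.93] twist 0.09
[317.78995502 199.05546489]
307.0646402462486 [ 88  88  88  89  94 107 120 125 122 110  89  80  79  83  92]
330.55802766085395 [ 82  82  86 101 121 131 131 121 104  92  88  88  87]
bh [np.float64(154.1), np.float64(365.7)]
ch [np.float64(157.8), np.float64(369.9)]
eh [np.float64(157.5), np.float64(368.6)]
```

play_rows --moves '[{"claw": 5.4, "delta_pos": [0, -0.1, 2], "twist": 0}, {"claw": 5.4, "delta_pos": [0, -0.1, 3.7], "twist": 0}, {"claw": 5.4, "delta_pos": [0, -0.1, 4.3], "twist": 0}, {"claw": 5.4, "delta_pos": [0, -0.1, 4.6], "twist": 0}, {"claw": 5.4, "delta_pos": [0, -0.1, 4.9], "twist": 0}, {"claw": 5.4, "delta_pos": [0, -0.1, 5.2], "twist": 0}, {"claw": 5.4, "delta_pos": [0, -0.1, 5.4], "twist": 0}]'

```text
clock: 40.95
tcp_pos: [0.5024, -0.1059, 0.0757]
orientation: [0.001, 0.077, 0.997, 0.001]
wrist_force: [0.6, 5.2, 1.6]
finger_gap: 0.0582
```

play_rows --moves '[{"claw": 5.4, "delta_pos": [0, 0.1, 0], "twist": 0}, {"claw": 5.4, "delta_pos": [0, 0.1, 0.4], "twist": 0}, {"claw": 5.4, "delta_pos": [0, 0.1, 0.8], "twist": 0}, {"claw": 5.4, "delta_pos": [0, 0.1, 1.15], "twist": 0}, {"claw": 5.4, "delta_pos": [0, 0.1, 1.25], "twist": 0}, {"claw": 5.4, "delta_pos": [0, 0.1, 1.25], "twist": 0}]'

```text
clock: 41.7
tcp_pos: [0.5016, -0.1055, 0.0625]
orientation: [-0.0, 0.078, 0.997, -0.0]
wrist_force: [0.3, -0.2, -1.6]
finger_gap: 0.0584
```

play_rows --moves '[{"claw": 7, "delta_pos": [0, 0, 0], "twist": 0}, {"claw": 7, "delta_pos": [0, 0, 0], "twist": 0}, {"claw": 7, "delta_pos": [0, 0, -2], "twist": 0}, {"claw": 7, "delta_pos": [0, 0, -6], "twist": 0}, {"claw": 7, "delta_pos": [0, 0, -10], "twist": 10}, {"claw": 3, "delta_pos": [4, 0, -10], "twist": 20}, {"claw": 3, "delta_pos": [8, 0, -10], "twist": 30}, {"claw": 3, "delta_pos": [11, 0, -10], "twist": 40}, {"claw": 3, "delta_pos": [13, 0, -10], "twist": 50}, {"claw": 3, "delta_pos": [13, 0, -10], "twist": 60}, {"claw": 3, "delta_pos": [13, 0, -10], "twist": 70}, {"claw": 3, "delta_pos": [13, 0, -10], "twist": 80}]'

```text
clock: 43.2
tcp_pos: [0.3736, -0.0856, 0.1632]
orientation: [0.001, 0.702, 0.712, 0.0]
wrist_force: [0.3, 0.4, -0.7]
finger_gap: 0.03
```

```bash
python3 go.py .373,-.085,.1,81.1 .373,-.085,.02,81.1 ; python3 - <<'E'
from h import *
I={n:grab(n,2) for n in("top","side")}
T=[.503,-.105,-.155]
ps=[place(T,l) for l in rect(-.045,.045,-.03,.03,.076)]
overlay("side",I["side"],ps,(285,180,365,240),6,"c2");overlay("top",I["top"],ps,(310,170,370,240),5,"c3")
a,b=cv2.imread("pics/c2.png"),cv2.imread("pics/c3.png");b=cv2.copyMakeBorder(b,0,a.shape[0]-b.shape[0],0,0,0);cv2.imwrite("pics/st.png",np.hstack([a,b]))
E
```

```text
t 43.2 tcp [ 0.3736 -0.0856  0.1632] az 90.76 j [-0.44 -0.02 -0.52  1.07 -0.    1.12] F [ 0.3  0.4 -0.7] gap 0.03 tilt [ 0.0009 -0.0009]
.373,-.085,.1,81.1 delta [ 0.07 -0.07  6.32] twist 9.66
.373,-.085,.02,81.1 delta [ 0.07 -0.07 14.32] twist 9.66
```

View pics/st.png

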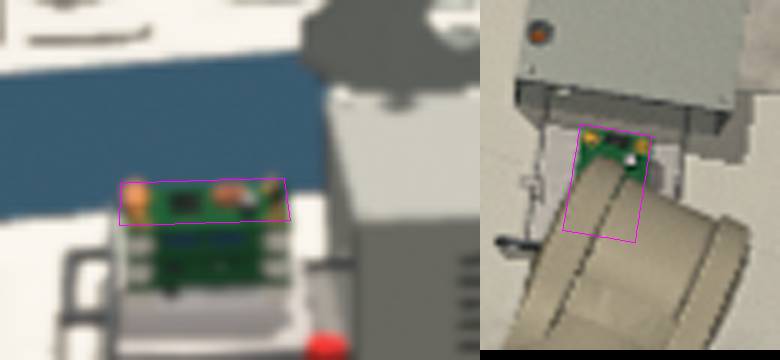

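play_rows --moves '[{"claw": 3, "delta_pos": [0, 0, 4], "twist": 9.7}, {"claw": 3, "delta_pos": [0, 0, 8], "twist": 9.7}, {"claw": 3, "delta_pos": [0, 0, 12], "twist": 9.7}, {"claw": 3, "delta_pos": [0, 0, 14.2], "twist": 9.7}, {"claw": 3, "delta_pos": [0, 0, 14.2], "twist": 9.7}, {"claw": 3, "delta_pos": [0, 0, 14.2], "twist": 9.7}]' --force 80

```text
clock: 44.15
tcp_pos: [0.3742, -0.0857, 0.0215]
orientation: [0.0, 0.758, 0.653, 0.0]
wrist_force: [0.6, 0.8, -0.4]
finger_gap: 0.03
```

```bash
python3 go.py .373,-.085,.021,81.1
```

```text
t 44.15 tcp [ 0.3742 -0.0857  0.0215] az 81.47 j [-0.43  0.14 -0.75  0.68 -0.    1.28] F [ 0.6  0.8 -0.4] gap 0.03 tilt [ 0.0009 -0.0005]
.373,-.085,.021,81.1 delta [ 0.05 -0.13  0.05] twist 0.37
```

play_rows --moves '[{"claw": 3, "delta_pos": [0, 0.7, 0], "twist": 0}, {"claw": 3, "delta_pos": [0, 1.4, 0], "twist": 0}, {"claw": 3, "delta_pos": [0, 2.1, 0], "twist": 0}, {"claw": 3, "delta_pos": [0, 2.8, 0], "twist": 0}, {"claw": 3, "delta_pos": [0, 3.6, 0], "twist": 0}, {"claw": 3, "delta_pos": [0, 4.4, 0], "twist": 0}, {"claw": 3, "delta_pos": [0, 5.2, 0], "twist": 0}, {"claw": 3, "delta_pos": [0, 6.0, 0], "twist": 0}, {"claw": 3, "delta_pos": [0, 6.8, 0], "twist": 0}, {"claw": 3, "delta_pos": [0, 7.6, 0], "twist": 0}, {"claw": 3, "delta_pos": [0, 8.4, 0], "twist": 0}, {"claw": 3, "delta_pos": [0, 9.2, 0], "twist": 0}]'

```text
clock: 45.65
tcp_pos: [0.4638, -0.0987, 0.0209]
orientation: [-0.001, 0.758, 0.652, -0.001]
wrist_force: [-5.5, 1.2, 7.1]
finger_gap: 0.0301
```

play_rows --moves '[{"claw": 3, "delta_pos": [0, 0.7, 0], "twist": 0}, {"claw": 3, "delta_pos": [0, 1.4, 0], "twist": 0}, {"claw": 3, "delta_pos": [0, 2.1, 0], "twist": 0}, {"claw": 3, "delta_pos": [0, 2.8, 0], "twist": 0}, {"claw": 3, "delta_pos": [0, 3.4, 0], "twist": 0}, {"claw": 3, "delta_pos": [0, 4.0, 0], "twist": 0}]'

```text
clock: 46.4
tcp_pos: [0.5013, -0.1041, 0.0207]
orientation: [-0.002, 0.758, 0.652, -0.002]
wrist_force: [-10.2, 1.9, 12.4]
finger_gap: 0.0298
```

```bash
python3 go.py; python3 - <<'E'
from h import *
I=grab("side",2);np.save("I6.npy",I)
# dark handle bar right-hand/bar profile vs expected when shut
H=np.array([.6475,-.1285,-.155])
print("bar shut px",proj("side",place(H,[[-.103,-.042,.031],[-.103,.042,.031]])))
print([(np.round(d["extent"],1),round(d["conf"],2)) for d in spotter.spot_in("side","tray_handle")])
E
```

```text
t 46.4 tcp [ 0.5013 -0.1041  0.0207] az 81.42 j [-0.36  0.36 -0.44  0.77 -0.    1.36] F [-10.2   1.9  12.4] gap 0.0298 tilt [-0.0057  0.0012]
bar shut px [[332.89067362 230.99798371]
 [331.43523062 220.45355194]]
[(array([330.8, 221.6, 339. , 234.5]), 0.53)]
```

play_rows --moves '[{"claw": 3, "delta_pos": [0, 0.3, 0], "twist": 0}, {"claw": 3, "delta_pos": [0, 0.6, 0], "twist": 0}, {"claw": 3, "delta_pos": [0, 0.6, 0], "twist": 0}]'

```text
clock: 46.92
tcp_pos: [0.5086, -0.1053, 0.0207]
orientation: [-0.001, 0.758, 0.652, -0.001]
wrist_force: [-5.6, 1.9, 7.5]
finger_gap: 0.0299
```

play_rows --moves '[{"claw": 3, "delta_pos": [0, 0.2, 0], "twist": 0}, {"claw": 3, "delta_pos": [0, 0.4, 0], "twist": 0}, {"claw": 3, "delta_pos": [0, 0.4, 0], "twist": 0}]'

```text
clock: 47.3
tcp_pos: [0.5132, -0.106, 0.0207]
orientation: [-0.001, 0.758, 0.652, -0.0]
wrist_force: [-4.0, 1.9, 4.5]
finger_gap: 0.0298
```

play_rows --moves '[{"claw": 3, "delta_pos": [0, 0.2, 0], "twist": 0}, {"claw": 3, "delta_pos": [0, 0.4, 0], "twist": 0}, {"claw": 3, "delta_pos": [0, 0.4, 0], "twist": 0}]'

```text
clock: 47.68
tcp_pos: [0.5163, -0.1064, 0.0206]
orientation: [-0.001, 0.758, 0.652, -0.001]
wrist_force: [-6.5, 2.3, 7.8]
finger_gap: 0.03
```

play_rows --moves '[{"claw": 3, "delta_pos": [0, 0.2, 0], "twist": 0}, {"claw": 3, "delta_pos": [0, 0.4, 0], "twist": 0}, {"claw": 3, "delta_pos": [0, 0.4, 0], "twist": 0}]'

```text
clock: 48.05
tcp_pos: [0.5163, -0.1064, 0.0207]
orientation: [-0.004, 0.758, 0.652, -0.003]
wrist_force: [-19.6, 2.5, 18.7]
finger_gap: 0.03
```

play_rows --moves '[{"claw": 3, "delta_pos": [0, -0.6, 0], "twist": 0}, {"claw": 3, "delta_pos": [0, -2, 0], "twist": 0}, {"claw": 3, "delta_pos": [0, -5, 0], "twist": 0}, {"claw": 3, "delta_pos": [0, -7, -3], "twist": 0}, {"claw": 3, "delta_pos": [0, -7, -8], "twist": 0}, {"claw": 3, "delta_pos": [0, -7, -14], "twist": 0}, {"claw": 3, "delta_pos": [5, -7, -18], "twist": 0}, {"claw": 3, "delta_pos": [11, -7, -18], "twist": 0}, {"claw": 3, "delta_pos": [17, -7, -18], "twist": 0}, {"claw": 3, "delta_pos": [23, -7, -18], "twist": 0}, {"claw": 3, "delta_pos": [27, -7, -18], "twist": 0}, {"claw": 3, "delta_pos": [27, -7, -18], "twist": 0}]'

```text
clock: 49.55
tcp_pos: [0.4932, 0.1721, 0.2004]
orientation: [0.0, 0.757, 0.654, 0.0]
wrist_force: [-0.4, -0.0, -0.7]
finger_gap: 0.03
```

```bash
python3 go.py; python3 - <<'E'
from h import *
I={n:grab(n,2) for n in("top","side")};a0=np.load("I0.npy");J={"top":a0[0],"side":a0[1]}
for n in I:
    print(n,[(np.round(d["extent"],1).tolist(),round(d["conf"],2)) for d in spotter.spot_in(n,"tray_handle")],[(np.round(d["extent"],1).tolist(),round(d["conf"],2)) for d in spotter.spot_in(n,"housing")])
# compare handle/front region with the start (latched) picture by phase correlation
for n,b in(("top",(310,185,362,212)),("side",(322,214,346,246))):
    x0,y0,x1,y1=b;g=lambda K:np.float32(K[y0:y1,x0:x1].mean(2))
    print(n,"shift",cv2.phaseCorrelate(g(J[n]),g(I[n]),cv2.createHanningWindow((x1-x0,y1-y0),cv2.CV_32F)),"meanabs",np.abs(g(J[n])-g(I[n])).mean())
print(pinfit(I,[.507,-.377],.076,.122))
for q in("ring_stack_0","grease"):print(q,[(np.round(d["extent"]).tolist(),round(d["conf"],2)) for d in spotter.spot_in("top",q)])
E
```

```text
t 49.55 tcp [0.4932 0.1721 0.2004] az 81.66 j [ 0.18  0.22 -0.15  1.2   0.    1.9 ] F [-0.4 -0.  -0.7] gap 0.03 tilt [0.0008 0.0002]
top [([322.4, 188.0, 350.1, 202.4], 0.5)] [([312.7, 149.1, 365.4, 202.2], 0.71)]
side [([330.1, 218.4, 339.5, 233.7], 0.46)] [([332.7, 196.4, 386.3, 244.4], 0.67), ([337.6, 235.1, 341.9, 254.1], 0.19)]
top shift ((0.01181764052729406, 0.707175554699111), 0.9766171426603006) meanabs 5.043685
side shift ((0.001458597801654804, 0.020103498209211423), 0.996029264293611) meanabs 2.0876741
{('top',): (array([ 0.5056, -0.3789]), array([-0., -0.])), ('side',): (array([ 0.508, -0.378]), array([0., 0.])), ('top', 'side'): (array([ 0.5072, -0.3788]), array([-0.03, -0.39, -0.23,  0.17]))}
ring_stack_0 [([178.0, 215.0, 202.0, 237.0], 0.9), ([429.0, 177.0, 448.0, 199.0], 0.7)]
grease [([408.0, 192.0, 426.0, 205.0], 0.68)]
```

```bash
python3 - <<'E'
from h import *
I={n:grab(n,2) for n in("top","side")};a0=np.load("I0.npy");J={"top":a0[0],"side":a0[1]}
print("side rows 225-230, cols 324-345")
for K in(J,I):print(np.round(K["side"][224:230,324:346].mean((0,2))).astype(int))
print("top cols 330-340, rows 186-212")
for K in(J,I):print(np.round(K["top"][186:212,330:340].mean((1,2))).astype(int))
print("top static roof rows 150-162 cols 325-355")
for K in(J,I):print(np.round(K["top"][148:166,338:346].mean((1,2))).astype(int))
E
```

```text
side rows 225-230, cols 324-345
[241 241 243 243 243 239 215 147 114 137 167 172 163 132  86  72  94 117
 119 103  87  95]
[241 242 243 243 243 239 216 148 114 138 168 173 163 132  86  72  92 109
 107 102  89  95]
top cols 330-340, rows 186-212
[145 138 100  83  89  94  82  52  48  85 111 100  75  74  99 112 116 162
 180 179 178 176 177 176 175 178]
[149 143 100  46  46  61  73  54  49  87 115 103  76  76 105 114 119 166
 185 183 182 180 182 180 181 183]
top static roof rows 150-162 cols 325-355
[ 97 141 174 172 172 164 142 141 126  81 127 109  98 134  85 121 122  94]
[ 99 145 178 176 177 169 146 145 130  84 130 112 102 136  87 124 124  96]
```

```bash
python3 -c "
from workcell import env;print(env.hand_in())"
```

```text
the job is handed in; nothing more can be done
None
```

I finished the job and handed it in at about 50 s on the robot's clock. The hand-in reports no verdict, so what follows rests on my own checks.

**What was done:** I tripped the latch with the pin and the tray sprang out; then the pin went back in its stand. The power board went down over the posts first, then the green boards b, a and c, all with their terminals towards the handle. I pushed the tray to its stop, where the push force rose to about 20 N.

**Last checks:**
- **Tray:** after the arm backed off, the handle's brightness profile in both cameras matched the opening picture, when the tray was latched. One rougher comparison in the top view disagreed: it showed a 0.7 pixel shift, about 3 mm. I put this down to the darker housing opening just behind the handle, since the handle itself lined up.
- **Pin:** it stands upright in its stand, within about 1–2 mm of where it was at the start.
- **Boards:** all four showed level over the posts in the last picture before closing. They are hidden inside the housing now, so I could not look at them again after the push.
- **Bystanders:** the ring stacks and the grease tin were detected about where they stood, within a few pixels. That is a rough check, not a precise one.
- **Robot:** the arm is clear of everything.

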